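Seat a plug-in board in the test cage with its levers

TASK

Take the circuit board from the black stand and set it in the card guides of the test cage, levers still up, letting go while it rests on the connector; do not force it in by hand. Then push its two end levers inward and down with closed fingers, so that their noses draw the board fully home in the connector, pressing each flat lever firmly, with about 15 N, and leave both lying flat. Never put much more than 20 N on a lever, and do not disturb the things around.

Things in the scene. Friction and masses are not known exactly. Their poses are not given: they have to be found in the camera images.
- board: The plug-in circuit board, 0.27 to 0.5 kg, standing on its long edge in the stand at first. Origin: middle of its bottom edge; y along its length, z up, x through its thickness. Green plate 206 long (y), 6 thick, 64 high, below a metal top rail. A grey lever is hinged at each top corner. Symmetric: it may be plugged in either way round.
- top_rail (a point): Centre of the board's metal top rail, 76 mm above the board's origin: 150 long (y), 10 thick (x), 16 high (68 to 84 mm above the origin). Grip the board here, in the middle, fingers either side in x.
- cage: The fixed test cage, grey base plate 110 x 276 mm. Origin: centre of the underside; y along the slot, z up. The board goes in from above, its y along this y, its origin on this z axis. At each end are upright metal guides; outside them a post (inner face at y = 123 mm, 26 wide in x) with a lip on top pointing inward.
- guide_p (a point): Top of the card guide at the cage's +y end, 100 mm from the middle and 90 mm above the cage's origin; another is at the -y end. A pair of cheeks 16 mm long in y holds the end of the board with 1.2 mm play on each face, flared over the top 12 mm to let it in. An end wall leaves 2.5 mm play along y.
- connector (a point): Home position of the board's origin: the connector floor, 30 mm above the cage's origin. Each end of the board first rests on a stiff contact 8 to 10 mm above home; driving an end from there to home takes about 32 N at that end, the same all the way, then it stops hard. It stays where it is driven.
- lip_p (a point): Inner lower edge of the lip at the cage's +y end: 107 mm from the middle, underside 123 mm and top 131 mm above the cage's origin, 24 mm deep outward. The nose of a lever bears up against this underside.
- lip_n (a point): The same at the cage's -y end.
- stand: The fixed black card stand, base 90 x 240 mm, origin at the centre of its underside, y along its slot. The board stands in it with its bottom edge 12 mm above this origin, between end cheeks whose tops are at 52 mm; it lifts straight out.
- lever_p (a joint): Angle of the lever at the board's +y end. 0 = lying flat along the top of the board, pointing to the board's middle (hard stop); grows to 1.6 = upright, about where it starts. It stays where it is left (about 1 N at its pad turns it), but flat and under load it springs back on release: about 0.05 after 15 N, 0.1 or more after a light press.
- lever_n (a joint): The same for the lever at the board's -y end. Whichever lever is pressed flat first tilts the board a little; drawing the other end home levels it again and pushes the first lever up by about 0.1 rad, so it needs a second press.
- lever_p_pivot (a point): Hinge axis (along the board's x) of the +y lever, at y = 99, z = 90 mm in the board's frame. Handle 80 mm long from here, 7 thick. Beyond the hinge a nose 16 mm long, 7 thick, round-tipped, runs straight on from the handle: it hangs down, clear of the lip, with the lever upright and points outward, under the lip, with the lever flat.
- lever_n_pivot (a point): The same for the -y lever, at y = -99, z = 90 mm in the board's frame.
- lever_p_pad (a point): Middle of the outer (upper when flat) face of the +y lever's pad, the last 22 mm of the handle, 16 wide; 69 mm from the hinge. Push here. With the board resting in the cage the nose meets the lip at about 0.5 to 0.65 rad; from there the lever drives that end down, about 10 N on the pad until home, then it stops hard, flat.
- lever_n_pad (a point): The same on the -y lever.
- lever_p_end (a point): Point on the board's bottom edge over the contact at its +y end (88 mm from the middle). Home: 30 mm above the cage's origin.
- lever_n_end (a point): The same at the -y end.
- solder_reel: Bystander: solder reel 54 mm in diameter, 42 mm high; origin at the centre of its underside.
- screwdriver: Bystander: screwdriver 170 mm long, lying; origin under its middle.
- pen_cup: Bystander: open metal cup 72 mm across, 90 mm high; origin at the centre of its underside.
Mind the look-alikes: they are no part of the job. There is more than one size of the board; the job needs the smaller.

How it is judged (in metres and radians):
On the way, in this order (a step that is already met when the one before it is completed fails the run):
1. the board stands in the cage's guides on the connector, let go, both levers still up, both ends at least 6 mm above home (horizontal distance between board and cage below 0.006 m and angle between the y axis of board and the y axis of cage, either way round below 0.05 rad and z of lever_p_end in the frame of cage between 0.036 and 0.043 m and z of lever_n_end in the frame of cage between 0.036 and 0.043 m and value of joint each of lever_p, lever_n above 0.9 rad and contact force between each of the arm, the fingers and board below 0.5 N), for 0.2 s.
2. with both ends of the board within 2 mm of home and both levers down, the flat lever under the fingers is pressed firmly, with more than 12 N (z of each of lever_p_end, lever_n_end in the frame of cage below 0.032 m and value of joint each of lever_p, lever_n below 0.25 rad and ((value of joint lever_p below 0.05 rad and contact force between the fingers and lever_p above 12 N) or (value of joint lever_n below 0.05 rad and contact force between the fingers and lever_n above 12 N))), for 0.05 s.
At the end, for the whole second after the job is handed in: Both ends of the board are within 1.5 mm of home in the cage's connector, both levers lie flat (under 0.085 rad), and the board is at rest in the guides (horizontal distance between board and cage below 0.006 m and angle between the y axis of board and the y axis of cage, either way round below 0.05 rad and z of each of lever_p_end, lever_n_end in the frame of cage below 0.0315 m and value of joint each of lever_p, lever_n below 0.085 rad and linear speed of board below 0.01 m/s); the robot touches nothing.
It fails at once if a lever is pushed or squeezed with more than 24 N (contact force between the fingers and lever_p above 24 N or contact force between the fingers and lever_n above 24 N).
It fails at once if the board is forced into the connector by hand instead of by its levers (fingers bear on the board with more than 24 N while an end of it is driven to less than 6 mm above home) (contact force between the fingers and board above 24 N and horizontal distance between board and cage below 0.02 m and z of any of lever_p_end, lever_n_end in the frame of cage below 0.036 m).
It fails at once if a bystander (solder reel, screwdriver, pen cup) is moved more than 20 mm (distance of any of solder_reel, screwdriver, pen_cup from where it was at the start of the episode above 0.02 m).
It also fails if it takes over 70 s, if anything falls off the work surface, if the arm or the gripper's body presses on something with over 40 N, if the wrist force passes 120 N, or if a joint passes its speed limit or range.

ROBOT

A 6-joint arm with a two-finger parallel gripper is mounted at the origin on the work surface. World frame = base frame: x ahead of the robot, y to its left, z up, the work surface at z = 0. Lengths are in m, angles in degrees, forces in N, time in s.
With the tool pointing down it reaches from about 0.3 to 0.775 m from the base axis. Payload 14.6 kg.
Tool frame: the origin (TCP) lies between the finger pads; the fingertips stand 17 mm ahead of it and the grasp point (between the pads) lies 2 mm behind it; z points along the fingers, y is the line along which they close (so a half turn about z gives the same grasp; the last joint's range is limited). The gripper opens to 94 mm and grips with 3 to 60 N. Pads are 16 mm wide; open, the fingers measure 119 mm over their backs; the gripper's body (75 mm by 177 mm) begins 78 mm behind the grasp point.
Start: joints at [-79.217, 17.183, 87.147, -0, 75.671, -3.816], TCP at [0.139, -0.532, 0.222] pointing down, gripper open.
Joint ranges: [-173.82, 173.82], [-45.26, 126.66], [13.44, 144.39], [-59.66, 239.66], [0, 175.72], [-146.38, 146.38]. Speed limits (degrees/s): [127.2, 127.2, 147.25, 180, 180, 180].

INTERFACE

Orientations are given as [roll, pitch, yaw] about the fixed x, y, z axes, in that order (R = Rz(yaw) Ry(pitch) Rx(roll)).
In Python, from cell import manip gives the robot as it stands.
- The arm moves only by the shell command python3 -m inch 'ROWS'. ROWS is JSON, a list of rows, each an object with "dp": the shift along the tool's x, y, z in cm, a list of three; "yaw": the turn about the tool's z in rad; "gripper": the finger opening in cm, from 0 to 9.4. In form: [{"dp": [dx, dy, dz], "yaw": yaw, "gripper": gripper}, ...]. A call has 1 to 8 rows; each row is the pose to reach, as a shift and turn from the pose commanded when the call began, along the tool's axes at that moment; what a row does not reach only later rows make up. A row lasts 1/10 s, in which the tool goes at most 50 mm and 8.59 degrees, less where a joint would pass 70% of its speed; a pose out of reach is approached as far as the arm can. A call with a gripper value outside its range is refused whole. The fingers move at their own pace and stop on an object; the grip force is fixed at half the most. Time passes only in rows, so rows that repeat a pose let the fingers close. It gives the time, the measured TCP pose, the force, the opening and the grip force at its end, in the units of the state.
- manip.observe(): the state, without advancing time (a new reading comes with each control period).
- manip.camera(name): name is "scene" or "top" or "wrist"; returns (picture, depth): 384x512x3 uint8, blue, green, red; 384x512 float32, m along the optical axis (not along the pixel's ray), 0 where there is no reading.
- manip.calibration(name): a dict with "fov_y" (degrees; the focal length in pixels is half the picture's height over the tangent of half this angle, whatever the lens; pixels are square), "cx", "cy" (the principal point, pixels), "R" (3x3) and "t" (3): a world point X has camera coordinates R X + t. Camera axes: x right, y down, z forward; pixel columns grow to the right and rows downward; lengths in m; the calibration is good to about 2 mm. The wrist camera is an equidistant fisheye: a pixel r from the principal point sees the ray r / f radians off the axis. A picture is of the moment at which its call begins: read the wrist's pose just before it. calibration takes no time and is no camera call; for the wrist camera it gives the pose at the moment of the call.
- manip.hand_in(): hands the job in; it is judged then, once.
Trained networks look in the newest picture that a camera, given by its name, has taken for a name from the list of things; names that differ only in an ending like _2 or _b are one class to them, and where a whole thing is asked for, a point or a joint stands for the part that bears it (a point fixed in the world has none). Each returns a list of dicts, best first, with "conf" (0 to 1); they miss things now and then, are a little off and sometimes report something else, mostly with a low value. They report only what shows in the picture. A call takes as long as a camera call. They do not tell look-alikes from the thing itself.
- manip.trace(camera, label): "pixels" (384x512 bool, what is visible of it) and "extent" ([left, top, right, bottom] in pixels, round what is visible of it).
The state is a dict: "clock": time; "qpos": joint angles; "qvel": joint speeds; "joint_efforts": joint torques, N m; "ee_pos": TCP position; "tool_rot": TCP orientation; "wrist_force": force on the tool from outside, world axes, zero at the start; "torque": the same for the moment, N m; "finger_gap": opening from 0.0 (shut) to 1.0 (fully open); "finger_force": force on a finger pad.
Only numpy, scipy, OpenCV 4.12 (cv2) and the standard library are available. Lean on these libraries where they do the work, as an engineer would, in place of code of your own. Each camera call takes 0.05 s, during which the arm holds its last target. There are 200 camera calls.

## Working session

There is one attempt and no reset: what is moved stays moved. The work goes in short steps, Python scripts to look and compute and a shell command to move; the robot and the scene stay as the last step left them, time stands still between calls to the robot, and variables do not carry over. Pictures are saved under pics/ and viewed, at most 10 in all, crops included, and the job is handed in when it is done.

```bash
mkdir -p pics; cat > h.py <<'E'
import numpy as np, cv2
from cell import manip
def cal(n): return manip.calibration(n)
def pts(n,depth,mask=None):
    c=cal(n);R=np.array(c["R"]);t=np.array(c["t"]);f=192/np.tan(np.radians(c["fov_y"])/2)
    v,u=np.nonzero((depth>0)&(mask if mask is not None else True))
    z=depth[v,u];x=(u-c["cx"])/f;y=(v-c["cy"])/f
    if n=="wrist":
        r=np.hypot(x,y)+1e-9;k=np.tan(r)/r;x=x*k;y=y*k
    return (np.c_[x*z,y*z,z]-t)@R,u,v
def proj(n,X):
    c=cal(n);f=192/np.tan(np.radians(c["fov_y"])/2)
    p=np.atleast_2d(X)@np.array(c["R"]).T+np.array(c["t"])
    a=p[:,:2]/p[:,2:]
    if n=="wrist":
        r=np.linalg.norm(a,axis=1,keepdims=True)+1e-9;a=a*np.arctan(r)/r
    return a*f+[c["cx"],c["cy"]]
E
python3 - <<'E'
from h import *
ims=[]
for n in("scene","top"):
    im,d=manip.camera(n);np.savez("pics/"+n,im=im,d=d);ims.append(im)
    for l in("board","cage","stand","top_rail","solder_reel","screwdriver","pen_cup"):
        for r in manip.trace(n,l):
            P,u,v=pts(n,d,np.array(r["pixels"]))
            print(n,l,round(r["conf"],2),r["extent"],np.percentile(P,[2,50,98],axis=0).round(3).tolist() if len(P) else 0)
cv2.imwrite("pics/a.png",cv2.resize(np.vstack(ims),(448,600) if 0 else (400,600)))
cv2.imwrite("pics/scene.png",cv2.resize(ims[0],(800,600)));cv2.imwrite("pics/top.png",cv2.resize(ims[1],(800,600)))
print({n:(cal(n)["t"],cal(n)["R"]) for n in("top",)})
E
```

```text
scene board 0.91 [385.0, 144.0, 425.2, 262.0] [[0.185, 0.167, -0.0], [0.325, 0.272, 0.08], [0.408, 0.339, 0.127]]
scene board 0.72 [268.4, 187.5, 362.6, 290.3] [[0.44, -0.019, -0.003], [0.581, 0.187, 0.066], [0.587, 0.283, 0.174]]
scene cage 0.65 [270.3, 186.2, 363.5, 286.3] [[0.572, 0.082, 0.012], [0.581, 0.19, 0.07], [0.587, 0.283, 0.174]]
scene cage 0.62 [155.5, 138.7, 262.2, 227.0] [[0.48, -0.308, -0.002], [0.55, -0.163, 0.015], [0.601, -0.046, 0.129]]
scene stand 0.85 [255.2, 230.3, 366.8, 313.6] [[0.55, 0.071, 0.0], [0.6, 0.209, 0.01], [0.625, 0.302, 0.051]]
scene top_rail 0.97 [268.3, 186.2, 359.2, 286.5] [[0.572, 0.083, 0.013], [0.581, 0.191, 0.069], [0.587, 0.283, 0.174]]
scene top_rail 0.74 [384.0, 143.7, 425.9, 258.9] [[0.186, 0.168, 0.0], [0.325, 0.272, 0.08], [0.408, 0.339, 0.127]]
scene solder_reel 0.85 [188.0, 254.5, 214.4, 287.7] [[0.718, -0.011, -0.001], [0.747, 0.024, 0.039], [0.766, 0.043, 0.042]]
scene screwdriver 0.93 [237.7, 292.2, 309.3, 339.8] [[0.648, 0.174, -0.0], [0.755, 0.194, 0.02], [0.797, 0.215, 0.025]]
scene screwdriver 0.72 [141.9, 200.8, 179.0, 251.2
[... 1217 characters left out ...]
.761, 0.039, 0.047]]
top solder_reel 0.21 [270.1, 154.1, 409.9, 218.5] [[0.479, -0.314, 0.009], [0.534, -0.188, 0.014], [0.593, -0.052, 0.134]]
top screwdriver 0.82 [157.4, 78.2, 180.3, 151.0] [[0.647, 0.17, 0.014], [0.743, 0.187, 0.023], [0.79, 0.212, 0.029]]
top screwdriver 0.22 [296.9, 81.9, 327.1, 123.4] [[0.686, -0.165, 0.003], [0.731, -0.137, 0.051], [0.751, -0.101, 0.093]]
top pen_cup 0.82 [293.9, 82.9, 328.9, 122.9] [[0.686, -0.165, 0.003], [0.731, -0.136, 0.05], [0.751, -0.101, 0.093]]
{'top': (array([0.01179514, 0.54468605, 1.04915703]), array([[-0.02701072, -0.99959913,  0.00848573],
       [-0.98927689,  0.025511  , -0.14380691],
       [ 0.14353278, -0.01227907, -0.98956938]]))}
```

View pics/scene.png

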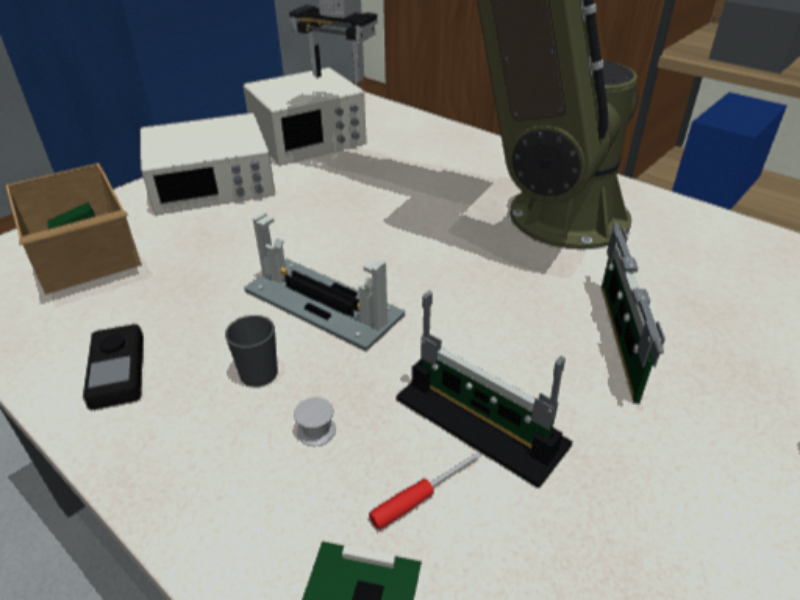

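View pics/top.png

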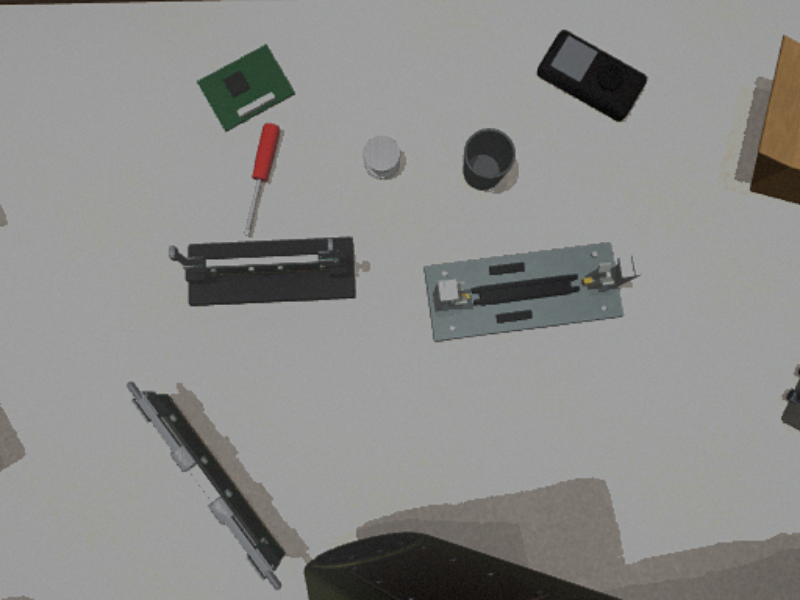

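Candidates for the board: the one upright in the black stand (scene ~(480,390), top ~(262,262)), the one standing by the robot with its levers flat (scene ~(632,320), top ~(205,485)), and a flat card (top ~(245,88)). The one in the stand fits, since it has raised levers and is the shorter one. I'll confirm with a crop and lengths.

```bash
python3 - <<'E'
from h import *
S=np.load("pics/scene.npz");T=np.load("pics/top.npz")
cv2.imwrite("pics/crop.png",cv2.resize(S["im"][120:320,250:440],(570,600),interpolation=cv2.INTER_CUBIC))
def rect(P):
    (c,s,a)=cv2.minAreaRect((P[:,:2]*1000).astype(np.float32)); return np.round(c,1),np.round(s,1),round(a,2)
for n,D in(("scene",S),("top",T)):
    P,u,v=pts(n,D["d"])
    b=lambda x0,x1,y0,y1,z0,z1:P[(P[:,0]>x0)&(P[:,0]<x1)&(P[:,1]>y0)&(P[:,1]<y1)&(P[:,2]>z0)&(P[:,2]<z1)]
    print(n,"rail",rect(b(.54,.62,.05,.32,.085,.105)),np.percentile(b(.54,.62,.12,.24,.085,.12)[:,2],[50,95,99]))
    print(n,"stand base",rect(b(.45,.7,.03,.33,.005,.016)))
    print(n,"cage base",rect(b(.42,.65,-.36,0,.008,.02)))
    for q in((-.36,-.19),(-.19,0)):
        B=b(.45,.62,*q,.118,.14)
        print(n,"lip",rect(B) if len(B) else 0,B.mean(0) if len(B) else 0,len(B))
    print(n,"big",rect(b(.1,.45,.1,.4,.01,.2)),rect(b(.5,.65,.02,.35,.02,.09)))
    t=P[(P[:,0]>.3)&(P[:,0]<.7)&(abs(P[:,1])<.04)];print("table z",np.median(t[:,2]))
o=manip.observe();print(o)
c=cal("wrist");print(c)
E
```

```text
scene rail (array([578.2, 181.2]), array([ 16.2, 207. ]), 1.26) [0.0931592  0.09559218 0.09644414]
scene stand base (array([628.9, 195.9]), array([141.7, 249.8]), 13.99)
scene cage base (array([ 540.3, -180.5]), array([113.2, 277.7]), 5.79)
scene lip (array([ 552. , -299.9]), array([30.6, 27.3]), 8.24) [ 0.55408221 -0.29850119  0.12783043] 96
scene lip (array([527.5, -63. ]), array([27.7, 26.1]), 2.31) [ 0.52919006 -0.05996732  0.12783335] 115
scene big (array([275. , 230.2]), array([365.2,  80.9]), 49.91) (array([583. , 182.5]), array([ 30.9, 227.5]), 3.02)
table z -0.0021507946745490027
top rail (array([575.3, 178.8]), array([ 13.2, 205.2]), 1.31) [0.0964903  0.09992261 0.10114139]
top stand base (array([575.3, 180.3]), array([249.2, 298.1]), 0.0)
top cage base (array([ 512.5, -171.9]), array([156. , 313.4]), 6.06)
top lip (array([ 549. , -301.9]), array([26.9, 24.6]), 3.19) [ 0.54870021 -0.3018475   0.13322498] 182
top lip (array([524.1, -65.8]), array([25.9, 24.2]), 5.64) [ 0.52368221 -0.06525254  0.13330581] 163
top big (array([288.8, 249.4]), array([319. ,  23.2]), 36.7) (array
[... 380 characters left out ...]
.52906108e+01,  7.06836814e-02,
        2.12907710e-02, -1.87871287e-06]), 'ee_pos': array([ 0.13865895, -0.5322312 ,  0.2224554 ]), 'tool_rot': array([ 1.79999452e+02, -1.96230742e-03,  1.46001032e+01]), 'wrist_force': array([ 0.10495533,  0.39635421, -0.102119  ]), 'torque': array([ 0.05623919, -0.01798995, -0.01026582]), 'finger_force': 0.0, 'finger_gap': 1.0002533941932972}
{'fov_y': 65.70646984690485, 'cx': 254.95939489675513, 'cy': 190.2127495306539, 'R': array([[ 2.52454219e-01, -9.67608684e-01, -5.48829309e-04],
       [-9.29223584e-01, -2.42597440e-01,  2.78729281e-01],
       [-2.69834018e-01, -6.98563980e-02, -9.60369557e-01]]), 't': array([-0.54942398, -0.02902029,  0.39306623])}
```

View pics/crop.png

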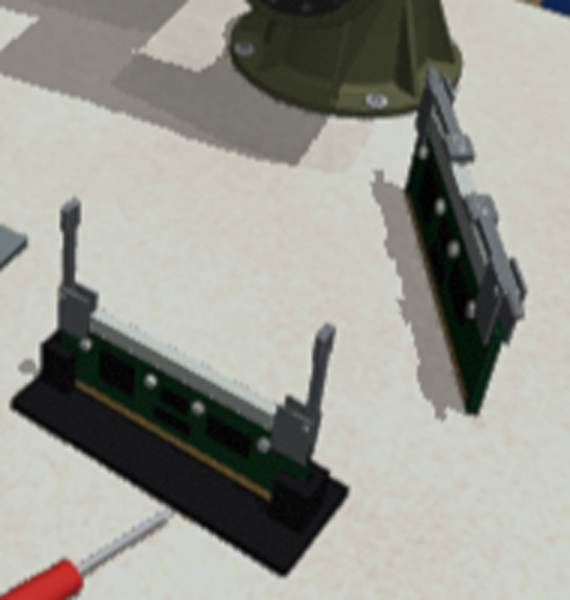

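The crop confirms it: the board in the stand has raised levers and is ~206 long, while the one by the robot is clearly larger (~319) with flat levers. Next I move over the cage for a wrist view.

```bash
python3 -m inch '[{"dp":[6,-3,-6],"yaw":-0.15},{"dp":[12,-6,-12.8],"yaw":-0.3},{"dp":[17,-9,-12.8],"yaw":-0.45},{"dp":[23,-12,-12.8],"yaw":-0.6},{"dp":[29,-15,-12.8],"yaw":-0.75},{"dp":[35,-18,-12.8],"yaw":-0.9},{"dp":[41,-21,-12.8],"yaw":-1.05},{"dp":[47.4,-24,-12.8],"yaw":-1.2}]'; python3 -c "
from h import *
o=manip.observe();print(o['clock'],o['ee_pos'],o['tool_rot'])"
```

```text
0.8 [ 0.13865895 -0.5322312   0.2224554 ] [ 1.79999452e+02 -1.96230742e-03  1.46001032e+01]schema error: expected keys dp, yaw, gripper
```

```bash
python3 -m inch '[{"dp":[6,-3,-6],"yaw":-0.15,"gripper":9.4},{"dp":[12,-6,-12.8],"yaw":-0.3,"gripper":9.4},{"dp":[17,-9,-12.8],"yaw":-0.45,"gripper":9.4},{"dp":[23,-12,-12.8],"yaw":-0.6,"gripper":9.4},{"dp":[29,-15,-12.8],"yaw":-0.75,"gripper":9.4},{"dp":[35,-18,-12.8],"yaw":-0.9,"gripper":9.4},{"dp":[41,-21,-12.8],"yaw":-1.05,"gripper":9.4},{"dp":[47.4,-24,-12.8],"yaw":-1.2,"gripper":9.4}]'; python3 -c "
from h import *
o=manip.observe();print(o['clock'],o['ee_pos'],o['tool_rot'])"
```

```text
clock: 1.6
ee_pos: [0.4124, -0.2876, 0.344]
tool_rot: [180.0, 0.0, 83.7]
wrist_force: [0.6, -1.2, 0.6]
finger_gap: 1.001
finger_force: 0.0
1.6 [ 0.4123694  -0.28760498  0.34397028] [1.79957862e+02 2.77856957e-02 8.37036854e+01]
```

```bash
python3 -m inch '[{"dp":[4,4,0],"yaw":-0.1,"gripper":9.4},{"dp":[8,8,0],"yaw":-0.2,"gripper":9.4},{"dp":[12,11,0],"yaw":-0.21,"gripper":9.4},{"dp":[12,11,0],"yaw":-0.21,"gripper":9.4},{"dp":[12,11,0],"yaw":-0.21,"gripper":9.4}]'; cat > look.py <<'E'
import sys
from h import *
im,d=manip.camera("wrist");c=cal("wrist");o=manip.observe()
np.savez("pics/"+sys.argv[1],im=im,d=d,R=c["R"],t=c["t"],ee=o["ee_pos"],rot=o["tool_rot"])
cv2.imwrite("pics/%s.png"%sys.argv[1],cv2.resize(im,(800,600)))
print(o["clock"],o["ee_pos"].round(4),o["tool_rot"].round(2))
P,u,v=pts("wrist",d);np.save("pics/P_"+sys.argv[1],np.c_[P,u,v])
def box(*b):
    q=np.reshape(b,(3,2));return P[((P>q[:,0])&(P<q[:,1])).all(1)]
def rect(P):
    if len(P)<5:return 0
    (c,s,a)=cv2.minAreaRect((P[:,:2]*1000).astype(np.float32)); return np.round(c,1).tolist(),np.round(s,1).tolist(),round(a,2),len(P),P[:,2].mean().round(4)
E
python3 - <<'E'
import sys;sys.argv=["","cage1"];exec(open("look.py").read())
print("table",np.median(box(.4,.47,-.4,0,-.02,.007)[:,2]))
B=box(.42,.65,-.36,0,-.02,.2);print(np.histogram(B[:,2],np.arange(0,.2,.005)))
print("base",rect(box(.42,.65,-.36,0,.008,.016)))
for q in((-.36,-.19),(-.19,0)):print("lip",rect(box(.45,.62,*q,.12,.14)))
for q in((-.36,-.19),(-.19,0)):print("guide",rect(box(.45,.62,*q,.08,.1)))
E
```

```text
clock: 2.1
ee_pos: [0.5351, -0.1816, 0.3429]
tool_rot: [-180.0, -0.0, 95.5]
wrist_force: [-0.6, -1.2, 0.9]
finger_gap: 1.0
finger_force: 0.0
2.15 [ 0.5342 -0.1828  0.3432] [-179.97    0.     95.44]
table 0.0008234889892483903
(array([12466,    12,  7232,   221,   400,   129,   603,   744,    21,
          22,    28,    30,    31,    46,    63,    28,   110,   163,
         113,     0,     0,     0,     0,     0,     0,    36,   518,
         196,     0,     0,     0,     0,     0,     0,     0,     0,
           0,     0,     0]), array([0.   , 0.005, 0.01 , 0.015, 0.02 , 0.025, 0.03 , 0.035, 0.04 ,
       0.045, 0.05 , 0.055, 0.06 , 0.065, 0.07 , 0.075, 0.08 , 0.085,
       0.09 , 0.095, 0.1  , 0.105, 0.11 , 0.115, 0.12 , 0.125, 0.13 ,
       0.135, 0.14 , 0.145, 0.15 , 0.155, 0.16 , 0.165, 0.17 , 0.175,
       0.18 , 0.185, 0.19 , 0.195]))
base ([536.8, -182.2], [109.9, 275.1], 6.18, 7324, np.float64(0.0129))
lip ([549.4, -300.7], [24.2, 24.0], 5.45, 323, np.float64(0.1326))
lip ([525.1, -64.9], [25.8, 24.0], 5.22, 427, np.float64(0.1335))
guide ([547.4, -290.7], [28.9, 31.9], 6.39, 195, np.float64(0.0868))
guide ([526.5, -84.3], [27.7, 16.0], 5.72, 191, np.float64(0.0876))
```

View pics/cage1.png

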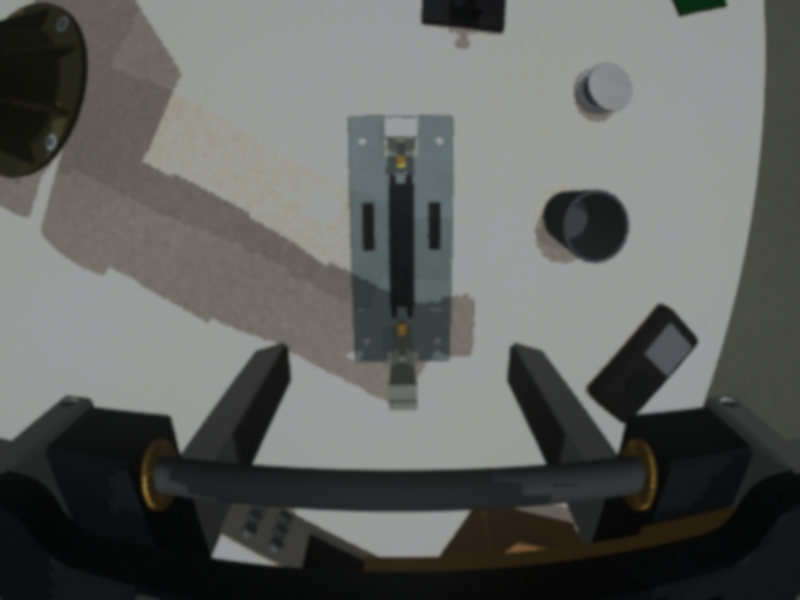

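The wrist view shows the cage upright around (400,240), its slot vertical between the posts at (400,130) and (402,390), with nothing near the guides. Now I go over the board.

```bash
python3 -m inch '[{"dp":[5,1,0],"yaw":0.07,"gripper":9.4},{"dp":[10,2,0],"yaw":0.07,"gripper":9.4},{"dp":[15,3,0],"yaw":0.07,"gripper":9.4},{"dp":[20,4,0],"yaw":0.07,"gripper":9.4},{"dp":[25,5,0],"yaw":0.07,"gripper":9.4},{"dp":[30,6,0],"yaw":0.07,"gripper":9.4},{"dp":[35.7,7.6,0],"yaw":0.07,"gripper":9.4},{"dp":[35.7,7.6,0],"yaw":0.07,"gripper":9.4}]';python3 -m inch '[{"dp":[0,0,0],"yaw":0,"gripper":9.4},{"dp":[0,0,0],"yaw":0,"gripper":9.4},{"dp":[0,0,0],"yaw":0,"gripper":9.4}]'
python3 - <<'E'
import sys;sys.argv=["","b1"];exec(open("look.py").read())
print("rail",rect(box(.54,.62,.1,.27,.09,.1)),rect(box(.54,.62,.12,.24,.085,.105)))
B=box(.54,.62,.12,.24,.06,.12);print(np.histogram(B[:,2],np.arange(.06,.12,.004)))
print("stand",rect(box(.5,.65,.03,.33,.004,.012)))
for q in((.05,.12),(.24,.32)):print("lever",rect(box(.53,.62,*q,.12,.2)),box(.53,.62,*q,.12,.2)[:,2].max())
E
```

```text
clock: 2.95
ee_pos: [0.5764, 0.1817, 0.3434]
tool_rot: [-180.0, -0.0, 91.4]
wrist_force: [0.1, -0.4, 0.0]
finger_gap: 0.997
finger_force: 0.0
clock: 3.25
ee_pos: [0.5766, 0.1777, 0.3438]
tool_rot: [180.0, 0.0, 91.2]
wrist_force: [0.7, -0.4, -0.7]
finger_gap: 0.999
finger_force: 0.0
3.3 [0.5766 0.1779 0.3438] [179.97   0.    91.25]
rail ([576.5, 186.9], [10.4, 166.2], 1.05, 751, np.float64(0.0965)) ([576.3, 179.9], [9.8, 119.6], 1.07, 602, np.float64(0.0965))
(array([  1,  14,  11,   0,   0,   0,   0,   0, 161, 441,   0,   0,   0,
         0]), array([0.06 , 0.064, 0.068, 0.072, 0.076, 0.08 , 0.084, 0.088, 0.092,
       0.096, 0.1  , 0.104, 0.108, 0.112, 0.116]))
stand ([581.3, 183.8], [97.5, 238.7], 1.64, 1609, np.float64(0.0114))
lever ([578.6, 83.6], [7.7, 13.9], 89.07, 219, np.float64(0.1637)) 0.18364135116761612
lever ([574.9, 278.3], [15.1, 5.6], 1.08, 90, np.float64(0.1795)) 0.18427303335347045
```

View pics/b1.png

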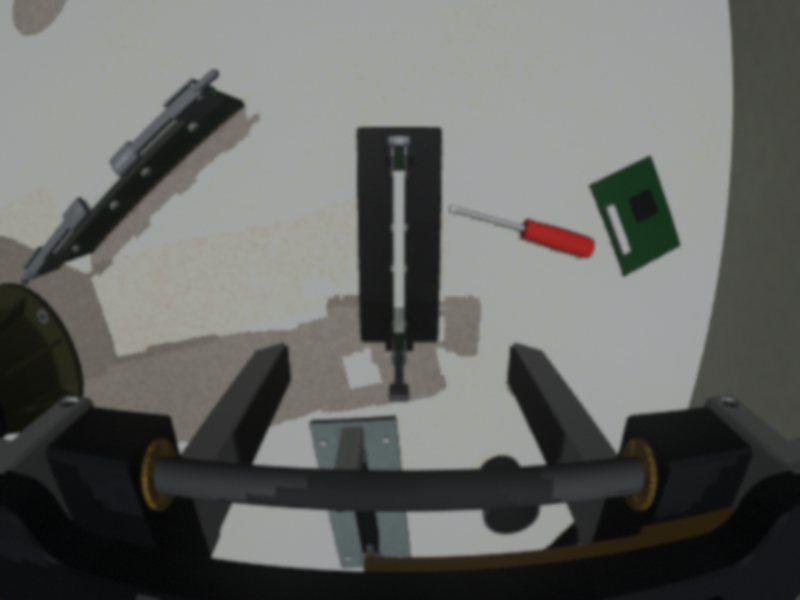

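The wrist view shows the rail at (400,230) vertical between the raised levers at (400,145) and (400,385), the screwdriver clear to the right. Descending to the rail and gripping.

```bash
python3 -m inch '[{"dp":[0.2,0,4],"yaw":0,"gripper":9.4},{"dp":[0.2,0,8],"yaw":0,"gripper":9.4},{"dp":[0.2,0,12],"yaw":0,"gripper":9.4},{"dp":[0.2,0,16],"yaw":0,"gripper":6},{"dp":[0.2,0,20],"yaw":0,"gripper":6},{"dp":[0.2,0,23],"yaw":0,"gripper":5},{"dp":[0.2,0,25],"yaw":0,"gripper":4},{"dp":[0.2,0,25.8],"yaw":0,"gripper":4}]'
python3 -m inch '[{"dp":[0,0,0],"yaw":0,"gripper":3},{"dp":[0,0,0],"yaw":0,"gripper":2},{"dp":[0,0,0],"yaw":0,"gripper":1},{"dp":[0,0,0],"yaw":0,"gripper":0.5},{"dp":[0,0,0],"yaw":0,"gripper":0.5},{"dp":[0,0,0],"yaw":0,"gripper":0.5}]'
```

```text
clock: 4.1
ee_pos: [0.5758, 0.1804, 0.0836]
tool_rot: [-179.9, 0.0, 91.3]
wrist_force: [-0.2, -0.3, 1.5]
finger_gap: 0.613
finger_force: 0.0
clock: 4.7
ee_pos: [0.5765, 0.1818, 0.0857]
tool_rot: [180.0, -0.0, 91.4]
wrist_force: [-1.7, -0.7, 3.7]
finger_gap: 0.103
finger_force: 30.3
```

```bash
python3 -m inch '[{"dp":[0,0,-0.5],"yaw":0,"gripper":0.5},{"dp":[0,0,-2],"yaw":0,"gripper":0.5},{"dp":[0,0,-4.5],"yaw":0,"gripper":0.5},{"dp":[0,0,-7.5],"yaw":0,"gripper":0.5},{"dp":[0,0,-11],"yaw":0,"gripper":0.5},{"dp":[0,0,-14],"yaw":0,"gripper":0.5},{"dp":[0,0,-16],"yaw":0,"gripper":0.5},{"dp":[0,0,-17],"yaw":0,"gripper":0.5}]'
```

```text
clock: 5.5
ee_pos: [0.5766, 0.1818, 0.2584]
tool_rot: [179.8, -0.0, 91.4]
wrist_force: [-0.3, 1.2, -3.9]
finger_gap: 0.103
finger_force: 30.0
```

```bash
python3 -m inch '[{"dp":[-2,0,0],"yaw":-0.01,"gripper":0.5},{"dp":[-6,-0.8,0],"yaw":-0.02,"gripper":0.5},{"dp":[-11,-1.5,0],"yaw":-0.03,"gripper":0.5},{"dp":[-16,-2.3,0],"yaw":-0.04,"gripper":0.5},{"dp":[-22,-3,0],"yaw":-0.05,"gripper":0.5},{"dp":[-28,-3.8,0],"yaw":-0.06,"gripper":0.5},{"dp":[-33,-4.5,0],"yaw":-0.07,"gripper":0.5},{"dp":[-36.2,-4.8,0],"yaw":-0.079,"gripper":0.5}]';python3 -m inch '[{"dp":[0,0,0],"yaw":0,"gripper":0.5},{"dp":[0,0,0],"yaw":0,"gripper":0.5},{"dp":[0,0,0],"yaw":0,"gripper":0.5},{"dp":[0,0,0],"yaw":0,"gripper":0.5}]'
python3 - <<'E'
import sys;sys.argv=["","c2"];exec(open("look.py").read())
B=box(.42,.65,-.36,0,.0,.4);print(np.histogram(B[:,2],np.arange(0.0,.4,.01)))
print("rail",rect(box(.5,.58,-.3,-.06,.255,.275)))
print("levers",rect(box(.5,.58,-.17,0,.29,.37)))
print("base",rect(box(.42,.65,-.36,0,.008,.016)))
for q in((-.36,-.19),(-.19,0)):print("lip",rect(box(.45,.62,*q,.12,.14)));print("guide",rect(box(.45,.62,*q,.08,.1)))
E
```

```text
clock: 6.3
ee_pos: [0.5366, -0.1784, 0.2554]
tool_rot: [-180.0, -0.0, 95.9]
wrist_force: [0.7, 0.3, -5.5]
finger_gap: 0.1
finger_force: 30.0
clock: 6.7
ee_pos: [0.5377, -0.1754, 0.2555]
tool_rot: [-180.0, -0.0, 96.0]
wrist_force: [-0.5, 0.0, -5.0]
finger_gap: 0.103
finger_force: 30.0
6.75 [ 0.5377 -0.1754  0.2555] [-1.8e+02 -1.0e-02  9.6e+01]
(array([14079,  8352,   536,    54,     0,     0,     1,    10,    84,
           7,     0,     0,     8,   111,     0,     0,     0,     0,
           0,     0,     0,     0,     0,   140,   563,   415,  3840,
         951,   512,   671,   548,   205,   159,  1018,  5799, 16558,
        9639, 16950,   216]), array([0.  , 0.01, 0.02, 0.03, 0.04, 0.05, 0.06, 0.07, 0.08, 0.09, 0.1 ,
       0.11, 0.12, 0.13, 0.14, 0.15, 0.16, 0.17, 0.18, 0.19, 0.2 , 0.21,
       0.22, 0.23, 0.24, 0.25, 0.26, 0.27, 0.28, 0.29, 0.3 , 0.31, 0.32,
       0.33, 0.34, 0.35, 0.36, 0.37, 0.38, 0.39]))
rail ([538.9, -173.5], [33.7, 198.2], 11.9, 4346, np.float64(0.2661))
levers ([546.3, -127.1], [92.7, 76.3], 74.24, 22496, np.float64(0.353))
base ([537.8, -180.9], [110.8, 274.1], 6.07, 8201, np.float64(0.0126))
lip ([551.5, -297.9], [23.4, 22.0], 4.39, 78, np.float64(0.1321))
guide 0
lip ([521.6, -69.4], [12.5, 27.4], 65.17, 41, np.float64(0.1322))
guide ([524.8, -83.3], [23.1, 14.6], 5.81, 90, np.float64(0.0855))
```

View pics/c2.png

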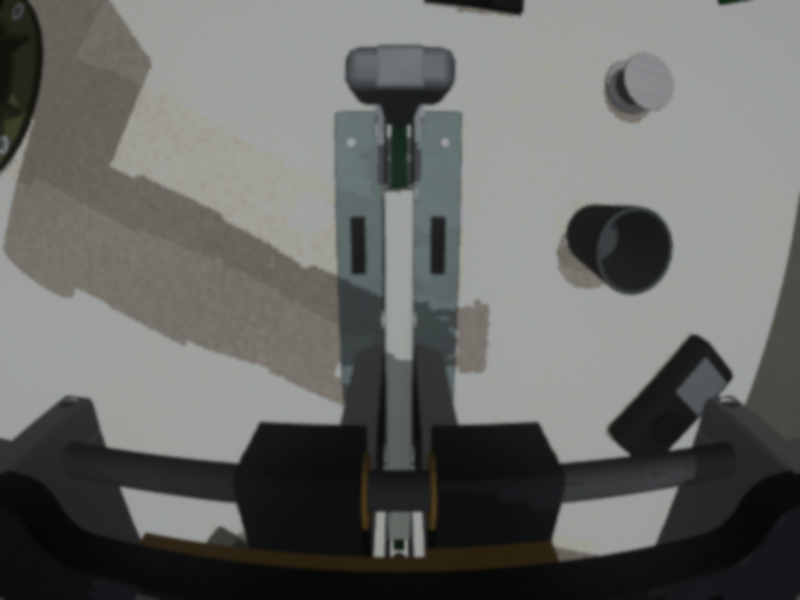

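The wrist view shows the held board (rail column ~400, +y lever at (400,75)) over the cage base (columns 335–461), nearly aligned. Next I work out the offsets in tool axes.

```bash
cat > tf.py <<'E'
from h import *
def tool(name):
    D=np.load("pics/%s.npz"%name);A=np.load("pics/P_%s.npy"%name)
    a=np.radians(D["rot"][2]);x=np.array([np.cos(a),np.sin(a),0]);y=np.array([np.sin(a),-np.cos(a),0])
    d=A[:,:3]-D["ee"];return np.c_[d@x,d@y,A[:,2]]*1000,D,A
E
python3 - <<'E'
from tf import *
Q,D,A=tool("c2")
def s(m): return Q[m]
rail=s((abs(Q[:,2]-265.5)<5)&(abs(Q[:,1])<12)&(Q[:,0]>15)&(Q[:,0]<90))
for lo in range(15,95,8):
    r=rail[(rail[:,0]>=lo)&(rail[:,0]<lo+8)]
    if len(r):print("rail",lo,len(r),r[:,1].min().round(1),r[:,1].max().round(1),r[:,2].mean().round(1))
print("rail end",np.percentile(rail[:,0],[98,100]))
plate=s((abs(Q[:,1])<20)&(Q[:,0]>60)&(Q[:,2]>230)&(Q[:,2]<256));print("plate",np.percentile(plate,[0,5,50,95,100],axis=0).round(1).tolist())
lv=s((abs(Q[:,1])<20)&(Q[:,0]>70)&(Q[:,0]<130)&(Q[:,2]>290));print("lever",np.percentile(lv,[0,5,50,95,100],axis=0).round(1).tolist())
b=s((abs(Q[:,2]-12.6)<3)&(abs(Q[:,1])<70)&(Q[:,0]>-80)&(Q[:,0]<200))
for lo in range(-60,135,20):
    r=b[(b[:,0]>=lo)&(b[:,0]<lo+20)]
    if len(r):print("base",lo,np.percentile(r[:,1],[0,1,99,100]).round(1),((np.percentile(r[:,1],1)+np.percentile(r[:,1],99))/2).round(2))
print("base end",np.percentile(b[:,0],[99,100]).round(1))
g=s((Q[:,2]>60)&(Q[:,2]<95)&(abs(Q[:,1])<30)&(Q[:,0]>50));print("guide",len(g),np.percentile(g,[0,2,50,98,100],axis=0).round(1).tolist())
# empty-hand view of cage: lateral of base, guides, lips along axis in world
A=np.load("pics/P_cage1.npy")[:,:3]*1000
th=np.radians(5.9);X=(A[:,:2]-[537,-182.5]);X=np.c_[X@[np.cos(th),np.sin(th)],X@[-np.sin(th),np.cos(th)],A[:,2]]
for nm,z0,z1 in(("base",9,16),("guide",80,100),("lip",125,140)):
  for y0,y1 in((-160,-125),(-125,-107),(-107,-80),(-80,0),(0,80),(80,107),(107,125),(125,160)):
    m=X[(X[:,2]>z0)&(X[:,2]<z1)&(X[:,1]>y0)&(X[:,1]<y1)&(abs(X[:,0])<70)]
    if len(m)>20: print(nm,y0,len(m),np.percentile(m[:,0],[0,1,99,100]).round(1),np.percentile(m[:,1],[0,100]).round(1))
E
```

```text
rail 15 232 -4.4 5.0 266.2
rail 23 247 -4.4 5.0 266.1
rail 31 255 -4.3 4.9 266.1
rail 39 261 -4.2 4.8 266.2
rail 47 292 -4.8 5.3 265.9
rail 55 296 -4.1 5.3 265.9
rail 63 286 -4.1 5.2 265.9
rail 71 131 -4.1 5.2 265.7
rail 79 9 -3.9 5.0 269.8
rail 87 7 -3.9 5.0 269.8
rail end [73.77732982 89.49228333]
plate [[67.3, -6.2, 234.2], [71.2, -4.9, 236.2], [84.0, 0.5, 245.8], [95.7, 6.0, 253.5], [98.0, 7.3, 255.9]]
lever [[92.6, -7.3, 290.2], [93.0, -5.9, 319.7], [94.9, 0.8, 351.1], [99.0, 7.4, 352.6], [100.1, 8.7, 354.1]]
base -60 [-54.9 -54.4  53.6  54.1] -0.4
base -40 [-55.1 -53.7  53.1  53.5] -0.29
base -20 [-54.8 -54.4  53.6  54. ] -0.38
base 0 [-55.3 -54.   53.4  53.7] -0.27
base 20 [-55.1 -54.8  54.2  54.6] -0.3
base 40 [-55.9 -54.3  53.7  54.1] -0.3
base 60 [-55.6 -54.   53.5  53.8] -0.29
base 80 [-55.5 -55.1  53.3  54.8] -0.89
base 100 [-55.1 -54.9  53.1  54.7] -0.88
base 120 [-55.  -54.8  52.9  54.6] -0.95
base end [129.5 131.6]
guide 101 [[85.7, -14.8, 69.9], [85.7, -14.8, 70.2], [93.5, -5.1, 84.9], [103.4, 8.3, 90.4], [103.5, 8.5, 91.0]]
base -160 248 [-54.4 -53.4  54.4  54.7] [-137. -125.]
base -125 417 [-54.1 -53.6  53.9  54.3] [-125. -107.]
base -107 777 [-54.2 -52.7  53.2  53.6] [-107.  -80.]
base -80 2102 [-54.3 -53.4  53.5  54.5] [-79.9  -0.4]
base 0 2075 [-55.3 -54.2  54.3  54.8] [ 0.2 80. ]
base 80 879 [-54.6 -54.3  54.   54.2] [ 80.  106.8]
base 107 494 [-54.4 -54.   54.   54.2] [107.4 124.9]
base 125 331 [-55.8 -53.8  53.9  54.2] [125. 138.]
guide -125 66 [-11.3 -11.2  12.2  12.2] [-124.6 -107. ]
guide -107 129 [-15.3 -14.9  13.6  13.6] [-107.   -92.6]
guide 80 191 [-14.2 -14.2  13.5  13.5] [ 90.8 106.8]
lip -160 62 [-12.  -12.   12.2  12.2] [-130.9 -125. ]
lip -125 260 [-11.9 -11.9  12.3  12.3] [-124.9 -107. ]
lip 80 21 [-12.7 -12.5  11.8  12.1] [106.3 106.4]
lip 107 314 [-12.7 -12.7  12.1  13.2] [107.5 125. ]
lip 125 92 [-12.5 -12.5  13.2  13.2] [125.  130.3]
```

```bash
python3 -m inch '[{"dp":[-0.25,-0.04,0],"yaw":0,"gripper":0.5},{"dp":[-0.5,-0.08,0],"yaw":0,"gripper":0.5},{"dp":[-0.5,-0.08,1.5],"yaw":0,"gripper":0.5},{"dp":[-0.5,-0.08,3],"yaw":0,"gripper":0.5},{"dp":[-0.5,-0.08,3.8],"yaw":0,"gripper":0.5},{"dp":[-0.5,-0.08,3.8],"yaw":0,"gripper":0.5},{"dp":[-0.5,-0.08,3.8],"yaw":0,"gripper":0.5},{"dp":[-0.5,-0.08,3.8],"yaw":0,"gripper":0.5}]'
cat > chk.py <<'E'
import sys
exec(open("look.py").read())
from tf import *
Q,D,A=tool(sys.argv[1]);e=D["ee"][2]*1000
s=lambda x0,x1,w,z0,z1:Q[(Q[:,0]>x0)&(Q[:,0]<x1)&(abs(Q[:,1])<w)&(Q[:,2]>z0)&(Q[:,2]<z1)]
def p(n,r):
    if len(r)>5:print(n,len(r),np.percentile(r,[0,2,50,98,100],axis=0).round(1).tolist(),"mid",((np.percentile(r[:,1],1)+np.percentile(r[:,1],99))/2).round(2))
for x0 in(20,40,60):p("rail%d"%x0,s(x0,x0+15,12,e+5,e+16))
p("plate",s(70,112,4.5,e-30,e-7))
p("lever",s(70,130,20,e+70,e+110))
p("guide",s(60,130,30,80,95));p("lip+",s(60,160,30,125,140))
for x0 in(0,30,60,90):p("base%d"%x0,s(x0,x0+30,70,9,16))
p("base+",s(60,160,70,9,16))
E
python3 chk.py d1
```

```text
clock: 7.55
ee_pos: [0.5375, -0.1818, 0.2183]
tool_rot: [179.9, 0.0, 95.9]
wrist_force: [0.3, 0.5, -4.5]
finger_gap: 0.107
finger_force: 30.0
7.6 [ 0.5375 -0.1818  0.2182] [1.7994e+02 3.0000e-02 9.5900e+01]
rail20 463 [[20.1, -4.5, 227.0], [20.5, -4.4, 227.6], [27.7, 0.5, 228.9], [34.6, 4.9, 230.3], [35.0, 4.9, 230.7]] mid 0.24
rail40 525 [[40.0, -4.8, 226.2], [40.3, -4.7, 227.5], [47.9, 0.5, 228.7], [54.6, 5.2, 230.0], [55.0, 5.2, 230.6]] mid 0.24
rail60 528 [[60.1, -4.2, 226.5], [60.4, -4.1, 227.1], [67.3, 0.5, 228.5], [74.3, 5.1, 229.8], [74.3, 5.2, 230.5]] mid 0.51
plate 383 [[73.5, -4.4, 196.3], [74.4, -3.1, 198.6], [85.5, 0.5, 208.4], [96.2, 2.8, 209.8], [97.2, 4.2, 210.7]] mid -0.14
lever 2479 [[92.8, -7.3, 288.2], [93.0, -6.7, 293.3], [95.3, 0.7, 313.8], [99.5, 7.8, 315.5], [100.2, 8.5, 316.8]] mid 0.56
guide 118 [[92.0, -14.8, 81.3], [92.1, -13.9, 82.1], [99.9, 5.5, 84.7], [107.6, 15.1, 90.8], [107.9, 15.1, 91.5]] mid 0.22
base0 1045 [[0.2, -54.3, 10.0], [0.5, -53.1, 10.7], [15.7, 14.4, 12.5], [29.6, 53.8, 14.1], [30.0, 55.3, 15.5]] mid 0.27
base30 1335 [[30.0, -54.7, 9.8], [31.1, -53.0, 10.8], [47.3, -13.0, 12.5], [59.1, 53.9, 14.4], [60.0, 55.7, 16.0]] mid 0.11
base60 1595 [[60.0, -55.0, 10.0], [60.3, -52.5, 10.8], [75.3, -5.5, 12.5], [89.7, 52.9, 14.2], [90.0, 55.2, 15.0]] mid 0.09
base90 1405 [[90.0, -55.0, 9.7], [90.4, -53.3, 10.8], [104.8, -16.5, 12.5], [119.4, 53.4, 15.3], [120.0, 54.9, 16.0]] mid 0.5
base+ 3680 [[60.0, -55.0, 9.7], [61.3, -53.2, 10.8], [94.8, -6.7, 12.5], [134.3, 53.3, 14.6], [137.3, 55.2, 16.0]] mid 0.16
```

View pics/d1.png

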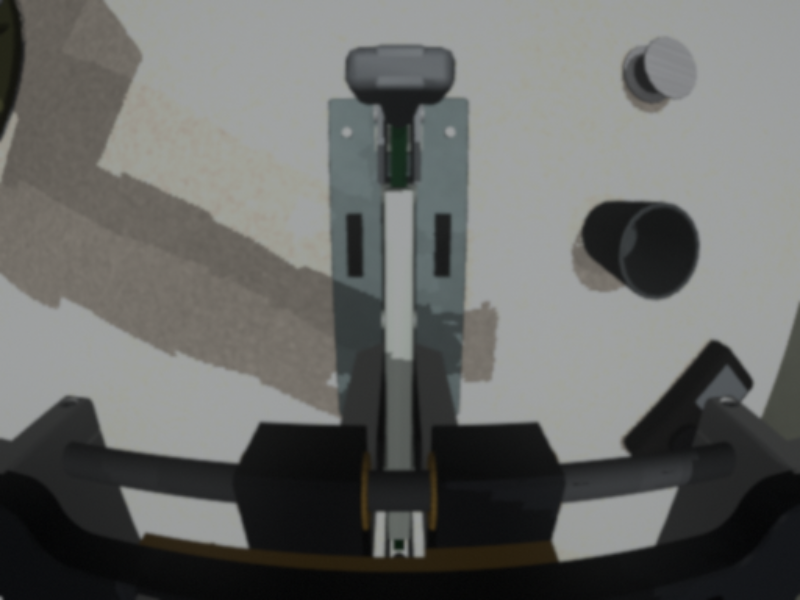

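The view shows rail (385–413), lever (345–455) and base (329–468) all centred on column ~399; lateral offset is ~0.2 mm. Descending into the flare in steps.

```bash
python3 -m inch '[{"dp":[0.1,0,1],"yaw":0,"gripper":0.5},{"dp":[0.1,0,2.5],"yaw":0,"gripper":0.5},{"dp":[0.1,0,4],"yaw":0,"gripper":0.5},{"dp":[0.1,0,4.6],"yaw":0,"gripper":0.5},{"dp":[0.1,0,5.2],"yaw":0,"gripper":0.5},{"dp":[0.1,0,5.8],"yaw":0,"gripper":0.5},{"dp":[0.1,0,6.1],"yaw":0,"gripper":0.5},{"dp":[0.1,0,6.1],"yaw":0,"gripper":0.5}]'; python3 chk.py d2
```

```text
clock: 8.4
ee_pos: [0.5371, -0.1807, 0.1562]
tool_rot: [-180.0, -0.0, 95.9]
wrist_force: [-0.1, -0.3, -4.1]
finger_gap: 0.103
finger_force: 30.0
8.45 [ 0.5372 -0.1807  0.1565] [179.99   0.    95.9 ]
rail20 467 [[20.0, -4.4, 165.0], [20.4, -4.4, 166.1], [27.8, 0.6, 167.2], [34.6, 4.9, 168.4], [35.0, 5.0, 168.7]] mid 0.29
rail40 516 [[40.0, -4.8, 164.5], [40.5, -4.7, 165.6], [47.9, 0.0, 167.0], [54.6, 4.8, 168.3], [55.0, 5.3, 168.8]] mid 0.27
rail60 529 [[60.0, -4.1, 165.2], [60.3, -4.1, 165.6], [67.2, 0.5, 166.9], [74.3, 5.2, 168.3], [74.3, 5.2, 169.3]] mid 0.54
plate 389 [[73.5, -4.4, 134.8], [74.5, -3.7, 137.0], [85.5, 0.5, 146.9], [96.6, 2.8, 148.3], [98.2, 4.2, 149.3]] mid -0.23
lever 2478 [[92.7, -7.2, 226.6], [93.0, -6.6, 232.0], [95.2, 0.8, 252.3], [99.5, 7.9, 254.0], [100.1, 8.6, 254.9]] mid 0.66
guide 282 [[90.7, -14.0, 80.1], [90.7, -13.9, 80.9], [97.6, 4.5, 90.2], [105.7, 15.0, 92.6], [106.3, 15.7, 93.5]] mid 0.61
lip+ 119 [[67.2, -12.1, 126.9], [67.5, -11.7, 127.5], [74.1, 3.6, 137.2], [106.9, 12.8, 139.7], [106.9, 13.2, 140.0]] mid 0.54
base0 1448 [[0.0, -54.4, 9.8], [0.8, -52.7, 11.5], [15.4, 14.3, 12.9], [29.3, 54.5, 14.5], [29.7, 56.1, 16.0]] mid 0.93
base30 1936 [[30.1, -54.6, 10.2], [30.5, -52.6, 11.4], [47.2, -12.9, 12.9], [59.7, 53.8, 14.3], [60.0, 55.6, 15.6]] mid 0.64
base60 2394 [[60.0, -54.4, 9.9], [60.8, -52.2, 11.4], [75.3, 5.6, 12.9], [89.5, 53.5, 14.4], [90.0, 55.8, 15.6]] mid 0.59
base90 1957 [[90.0, -54.2, 10.4], [90.6, -52.6, 11.3], [104.5, -15.7, 12.9], [119.4, 53.7, 15.2], [120.0, 55.2, 16.0]] mid 0.48
base+ 5139 [[60.0, -54.4, 9.9], [61.7, -52.6, 11.3], [92.3, -4.6, 12.9], [133.3, 53.7, 14.6], [137.3, 56.1, 16.0]] mid 0.64
```

```bash
python3 -m inch '[{"dp":[0,0,0.4],"yaw":0,"gripper":0.5},{"dp":[0,0,0.9],"yaw":0,"gripper":0.5},{"dp":[0,0,1.4],"yaw":0,"gripper":0.5},{"dp":[0,0,1.9],"yaw":0,"gripper":0.5},{"dp":[0,0,2.4],"yaw":0,"gripper":0.5},{"dp":[0,0,2.9],"yaw":0,"gripper":0.5},{"dp":[0,0,3.3],"yaw":0,"gripper":0.5},{"dp":[0,0,3.3],"yaw":0,"gripper":0.5}]'
```

```text
clock: 9.25
ee_pos: [0.5369, -0.1806, 0.1227]
tool_rot: [-179.9, -0.0, 95.9]
wrist_force: [0.0, -0.2, -4.6]
finger_gap: 0.107
finger_force: 30.0
```

```bash
python3 -m inch '[{"dp":[0,0,0.2],"yaw":0,"gripper":0.5},{"dp":[0,0,0.4],"yaw":0,"gripper":0.5},{"dp":[0,0,0.6],"yaw":0,"gripper":0.5},{"dp":[0,0,0.7],"yaw":0,"gripper":0.5},{"dp":[0,0,0.7],"yaw":0,"gripper":0.5}]';python3 -m inch '[{"dp":[0,0,0.1],"yaw":0,"gripper":0.5},{"dp":[0,0,0.1],"yaw":0,"gripper":0.5}]';python3 -m inch '[{"dp":[0,0,0.1],"yaw":0,"gripper":0.5},{"dp":[0,0,0.1],"yaw":0,"gripper":0.5}]'
```

```text
clock: 9.75
ee_pos: [0.5371, -0.1807, 0.1163]
tool_rot: [-180.0, -0.0, 95.9]
wrist_force: [-0.0, -0.4, -4.3]
finger_gap: 0.104
finger_force: 30.0
clock: 9.95
ee_pos: [0.5371, -0.1807, 0.1154]
tool_rot: [-180.0, -0.0, 95.9]
wrist_force: [-0.3, -0.4, -4.6]
finger_gap: 0.107
finger_force: 30.0
clock: 10.15
ee_pos: [0.5371, -0.1807, 0.1143]
tool_rot: [-180.0, -0.0, 95.9]
wrist_force: [0.4, -0.2, -3.5]
finger_gap: 0.104
finger_force: 30.0
```

Origin ≈ 0.0406 m, starting to touch. Small steps next.

```bash
python3 -m inch '[{"dp":[0,0,0.05],"yaw":0,"gripper":0.5},{"dp":[0,0,0.05],"yaw":0,"gripper":0.5}]';python3 -m inch '[{"dp":[0,0,0.05],"yaw":0,"gripper":0.5},{"dp":[0,0,0.05],"yaw":0,"gripper":0.5}]'
```

```text
clock: 10.35
ee_pos: [0.5371, -0.1807, 0.1139]
tool_rot: [-180.0, -0.0, 95.9]
wrist_force: [0.9, -0.4, -4.5]
finger_gap: 0.101
finger_force: 30.0
clock: 10.55
ee_pos: [0.5371, -0.1807, 0.1134]
tool_rot: [-180.0, -0.0, 95.9]
wrist_force: [0.2, -0.4, -5.2]
finger_gap: 0.104
finger_force: 30.0
```

```bash
for i in 1; do python3 -m inch '[{"dp":[0,0,0.05],"yaw":0,"gripper":0.5},{"dp":[0,0,0.1],"yaw":0,"gripper":0.5},{"dp":[0,0,0.1],"yaw":0,"gripper":0.5}]'; done;python3 -m inch '[{"dp":[0,0,0.05],"yaw":0,"gripper":0.5},{"dp":[0,0,0.05],"yaw":0,"gripper":0.5}]'
```

```text
clock: 10.85
ee_pos: [0.5372, -0.1807, 0.1125]
tool_rot: [180.0, 0.0, 95.9]
wrist_force: [0.4, -0.1, -3.7]
finger_gap: 0.106
finger_force: 30.0
clock: 11.05
ee_pos: [0.5373, -0.1809, 0.1122]
tool_rot: [180.0, 0.0, 95.9]
wrist_force: [-0.4, -1.7, -1.2]
finger_gap: 0.105
finger_force: 30.0
```

```bash
python3 -m inch '[{"dp":[0,0,0.03],"yaw":0,"gripper":0.5},{"dp":[0,0,0.03],"yaw":0,"gripper":0.5}]'
```

```text
clock: 11.25
ee_pos: [0.5373, -0.181, 0.112]
tool_rot: [180.0, 0.0, 95.9]
wrist_force: [-0.5, -4.0, 1.5]
finger_gap: 0.102
finger_force: 30.0
```

```bash
python3 -m inch '[{"dp":[0,0,0],"yaw":0,"gripper":1.5},{"dp":[0,0,0],"yaw":0,"gripper":3},{"dp":[0,0,0],"yaw":0,"gripper":4},{"dp":[0,0,0],"yaw":0,"gripper":4},{"dp":[0,0,0],"yaw":0,"gripper":4}]';python3 -m inch '[{"dp":[0,0,-3],"yaw":0,"gripper":4},{"dp":[0,0,-7],"yaw":0,"gripper":4},{"dp":[0,0,-11],"yaw":0,"gripper":4},{"dp":[0,0,-14],"yaw":0,"gripper":2},{"dp":[0,0,-18],"yaw":0,"gripper":0},{"dp":[0,0,-20],"yaw":0,"gripper":0},{"dp":[0,0,-20],"yaw":0,"gripper":0},{"dp":[0,0,-20],"yaw":0,"gripper":0}]'
python3 chk.py e1
```

```text
clock: 11.75
ee_pos: [0.5371, -0.1806, 0.1116]
tool_rot: [-180.0, -0.0, 95.9]
wrist_force: [-0.1, -0.1, 0.4]
finger_gap: 0.419
finger_force: 0.0
clock: 12.55
ee_pos: [0.537, -0.1806, 0.3108]
tool_rot: [-180.0, -0.0, 95.9]
wrist_force: [-0.9, 0.7, -0.1]
finger_gap: 0.036
finger_force: 0.0
12.6 [ 0.5369 -0.1806  0.3102] [-1.799e+02 -5.000e-02  9.590e+01]
guide 128 [[68.5, -14.0, 80.0], [69.8, -14.0, 80.7], [94.4, -3.9, 89.7], [105.9, 14.0, 94.5], [105.9, 14.1, 94.8]] mid 0.04
lip+ 550 [[76.8, -12.3, 125.0], [79.1, -12.2, 126.1], [115.9, 0.1, 131.9], [128.3, 12.6, 136.3], [128.5, 13.5, 136.8]] mid 0.42
base0 703 [[0.0, -53.8, 9.2], [1.3, -53.3, 10.0], [15.6, -12.5, 11.8], [29.9, 53.5, 13.7], [30.0, 55.1, 15.4]] mid 0.67
base30 899 [[30.0, -54.7, 9.3], [31.3, -52.9, 10.2], [47.3, -13.9, 11.9], [59.8, 53.9, 13.7], [60.0, 54.7, 15.0]] mid -0.02
base60 1129 [[60.0, -54.2, 9.4], [61.2, -52.5, 10.2], [75.4, 4.5, 11.9], [89.3, 53.7, 13.7], [89.7, 55.8, 14.8]] mid -0.01
base90 937 [[90.6, -53.9, 9.2], [90.7, -52.7, 10.2], [104.8, 12.1, 12.1], [118.9, 53.5, 15.1], [119.4, 55.3, 15.9]] mid 0.37
base+ 2577 [[60.0, -55.3, 9.1], [61.5, -52.6, 10.1], [95.3, 7.6, 12.0], [134.5, 53.5, 14.1], [136.7, 55.8, 15.9]] mid 0.03
```

View pics/e1.png

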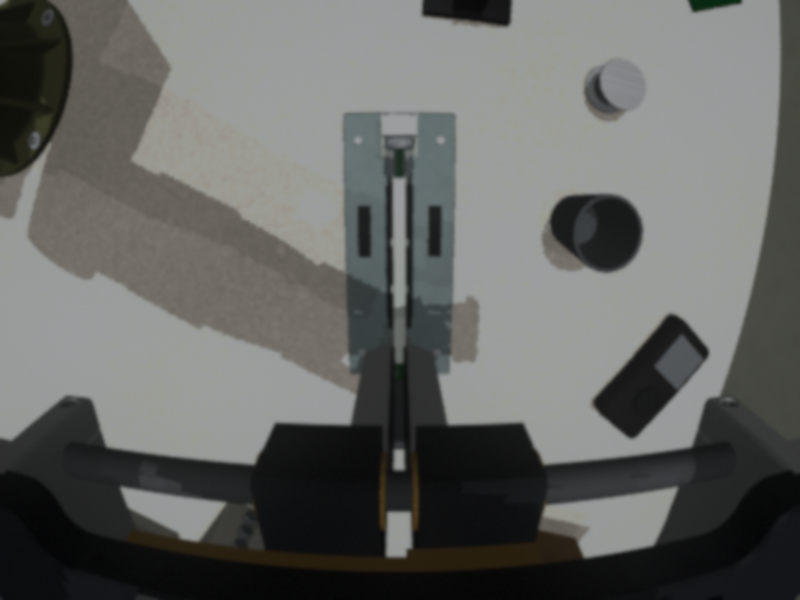

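The picture shows the board seated upright in the guides (rail at column 399, rows 180–360), with the +y lever still up at (399,140). Measuring heights and lever geometry.

```bash
python3 - <<'E'
from tf import *
Q,D,A=tool("e1");v=A[:,4]
s=lambda x0,x1,w,z0,z1:Q[(Q[:,0]>x0)&(Q[:,0]<x1)&(abs(Q[:,1])<w)&(Q[:,2]>z0)&(Q[:,2]<z1)]
for x0 in range(-40,75,10):
    r=s(x0,x0+10,6,110,135)
    if len(r)>4:print("rail",x0,len(r),np.median(r[:,2]).round(1))
r=s(-90,90,6,118,130);print("rail x",r[:,0].min(),r[:,0].max())
for z0 in range(140,215,8):
    r=s(80,115,14,z0,z0+8)
    if len(r)>4:print("lev",z0,len(r),np.percentile(r,[2,50,98],axis=0).round(1).tolist())
E
```

```text
rail -40 57 122.3
rail -30 64 122.3
rail -20 64 122.1
rail -10 64 122.2
rail 0 64 122.1
rail 10 64 122.1
rail 20 64 122.1
rail 30 73 122.2
rail 40 67 122.1
rail 50 63 122.2
rail 60 72 122.2
rail 70 41 122.3
rail x -74.8302881272811 74.27183203637207
lev 196 10 [[92.3, -3.8, 201.5], [92.3, 1.6, 202.5], [92.4, 5.5, 203.9]]
lev 204 124 [[93.0, -6.7, 206.3], [95.6, 0.3, 208.1], [98.4, 8.2, 209.7]]
```

```bash
python3 -m inch '[{"dp":[4,0,0],"yaw":0,"gripper":0},{"dp":[8,0,0],"yaw":0,"gripper":0},{"dp":[12,0,0],"yaw":0,"gripper":0},{"dp":[12,0,3],"yaw":0,"gripper":0},{"dp":[12,0,6],"yaw":0,"gripper":0},{"dp":[12,0,9],"yaw":0,"gripper":0},{"dp":[12,0,10.3],"yaw":0,"gripper":0},{"dp":[12,0,10.3],"yaw":0,"gripper":0}]'
```

```text
clock: 13.4
ee_pos: [0.524, -0.0612, 0.2065]
tool_rot: [-179.8, -0.1, 95.9]
wrist_force: [0.5, -1.2, 0.4]
finger_gap: 0.003
finger_force: 0.0
```

```bash
python3 -m inch '[{"dp":[-1,0,0],"yaw":0,"gripper":0},{"dp":[-1.8,0,0],"yaw":0,"gripper":0},{"dp":[-2.65,0,0],"yaw":0,"gripper":0},{"dp":[-3.5,0,0.3],"yaw":0,"gripper":0},{"dp":[-4.4,0,0.66],"yaw":0,"gripper":0},{"dp":[-5.0,0,0.9],"yaw":0,"gripper":0},{"dp":[-5.65,0,1.2],"yaw":0,"gripper":0},{"dp":[-5.65,0,1.2],"yaw":0,"gripper":0}]'
```

```text
clock: 14.2
ee_pos: [0.5306, -0.1183, 0.1962]
tool_rot: [-180.0, 0.0, 95.9]
wrist_force: [-0.1, -0.8, -0.4]
finger_gap: 0.006
finger_force: 0.1
```

```bash
python3 -m inch '[{"dp":[-0.5,0,0.3],"yaw":0,"gripper":0},{"dp":[-0.9,0,0.6],"yaw":0,"gripper":0},{"dp":[-1.15,0,0.85],"yaw":0,"gripper":0},{"dp":[-1.15,0,0.85],"yaw":0,"gripper":0}]';python3 -m inch '[{"dp":[-0.15,0,0.15],"yaw":0,"gripper":0},{"dp":[-0.15,0,0.15],"yaw":0,"gripper":0}]';python3 -m inch '[{"dp":[-0.15,0,0.15],"yaw":0,"gripper":0},{"dp":[-0.15,0,0.15],"yaw":0,"gripper":0}]'
```

```text
clock: 14.6
ee_pos: [0.5318, -0.1287, 0.1877]
tool_rot: [-180.0, -0.1, 95.9]
wrist_force: [-0.3, 4.8, 1.2]
finger_gap: 0.006
finger_force: 1.8
clock: 14.8
ee_pos: [0.532, -0.1299, 0.1864]
tool_rot: [-180.0, -0.1, 95.9]
wrist_force: [-0.4, 6.3, 1.0]
finger_gap: 0.005
finger_force: 2.7
clock: 15.0
ee_pos: [0.5321, -0.1312, 0.185]
tool_rot: [-180.0, -0.1, 95.9]
wrist_force: [-0.8, 8.2, 3.0]
finger_gap: 0.001
finger_force: 3.2
```

```bash
python3 -m inch '[{"dp":[-0.05,0,0.2],"yaw":0,"gripper":0},{"dp":[-0.1,0,0.4],"yaw":0,"gripper":0},{"dp":[-0.1,0,0.4],"yaw":0,"gripper":0}]';python3 -m inch '[{"dp":[-0.1,0,0.22],"yaw":0,"gripper":0},{"dp":[-0.2,0,0.44],"yaw":0,"gripper":0},{"dp":[-0.2,0,0.44],"yaw":0,"gripper":0}]'
```

```text
clock: 15.3
ee_pos: [0.5324, -0.1329, 0.1814]
tool_rot: [180.0, 0.0, 95.9]
wrist_force: [-2.0, 3.6, 5.3]
finger_gap: 0.005
finger_force: 2.7
clock: 15.6
ee_pos: [0.5327, -0.1352, 0.1771]
tool_rot: [179.9, 0.0, 95.9]
wrist_force: [-0.4, 1.9, 4.6]
finger_gap: 0.002
finger_force: 2.5
```

```bash
python3 -m inch '[{"dp":[-0.1,0,0.25],"yaw":0,"gripper":0},{"dp":[-0.2,0,0.5],"yaw":0,"gripper":0},{"dp":[-0.3,0,0.76],"yaw":0,"gripper":0},{"dp":[-0.3,0,0.76],"yaw":0,"gripper":0}]';python3 -m inch '[{"dp":[-0.08,0,0.25],"yaw":0,"gripper":0},{"dp":[-0.16,0,0.5],"yaw":0,"gripper":0},{"dp":[-0.24,0,0.76],"yaw":0,"gripper":0},{"dp":[-0.24,0,0.76],"yaw":0,"gripper":0}]'
```

```text
clock: 16.0
ee_pos: [0.5331, -0.1383, 0.1695]
tool_rot: [179.9, 0.1, 95.9]
wrist_force: [-0.5, -0.1, 4.9]
finger_gap: 0.002
finger_force: 2.3
clock: 16.4
ee_pos: [0.5334, -0.1409, 0.162]
tool_rot: [179.9, 0.1, 95.9]
wrist_force: [0.1, 0.1, 4.3]
finger_gap: 0.01
finger_force: 2.1
```

```bash
python3 -m inch '[{"dp":[-0.06,0,0.25],"yaw":0,"gripper":0},{"dp":[-0.12,0,0.5],"yaw":0,"gripper":0},{"dp":[-0.17,0,0.8],"yaw":0,"gripper":0},{"dp":[-0.17,0,0.8],"yaw":0,"gripper":0}]';python3 -m inch '[{"dp":[-0.05,0,0.25],"yaw":0,"gripper":0},{"dp":[-0.1,0,0.5],"yaw":0,"gripper":0},{"dp":[-0.1,0,0.5],"yaw":0,"gripper":0}]'
```

```text
clock: 16.8
ee_pos: [0.5335, -0.1426, 0.1539]
tool_rot: [179.9, 0.1, 95.9]
wrist_force: [-0.0, -0.7, 4.1]
finger_gap: 0.004
finger_force: 2.0
clock: 17.1
ee_pos: [0.5335, -0.143, 0.1487]
tool_rot: [180.0, 0.0, 95.9]
wrist_force: [-0.9, 4.4, 3.5]
finger_gap: 0.003
finger_force: 2.2
```

```bash
python3 -m inch '[{"dp":[0,0,0.15],"yaw":0,"gripper":0},{"dp":[0,0,0.3],"yaw":0,"gripper":0},{"dp":[0,0,0.3],"yaw":0,"gripper":0}]';python3 -m inch '[{"dp":[0,0,0.1],"yaw":0,"gripper":0},{"dp":[0,0,0.2],"yaw":0,"gripper":0},{"dp":[0,0,0.2],"yaw":0,"gripper":0}]'
```

```text
clock: 17.4
ee_pos: [0.5333, -0.143, 0.1454]
tool_rot: [180.0, 0.0, 95.9]
wrist_force: [0.9, 2.1, 2.5]
finger_gap: 0.004
finger_force: 1.6
clock: 17.7
ee_pos: [0.5336, -0.1434, 0.144]
tool_rot: [179.9, 0.1, 95.9]
wrist_force: [0.3, 0.5, 6.6]
finger_gap: 0.005
finger_force: 3.4
```

```bash
python3 -m inch '[{"dp":[0,0,0.05],"yaw":0,"gripper":0},{"dp":[0,0,0.05],"yaw":0,"gripper":0}]';python3 -m inch '[{"dp":[0,0,0.05],"yaw":0,"gripper":0},{"dp":[0,0,0.05],"yaw":0,"gripper":0}]'
```

```text
clock: 17.9
ee_pos: [0.5336, -0.1434, 0.1437]
tool_rot: [179.9, 0.1, 95.9]
wrist_force: [-0.4, 1.6, 9.1]
finger_gap: 0.001
finger_force: 4.3
clock: 18.1
ee_pos: [0.5338, -0.1435, 0.1434]
tool_rot: [179.9, 0.1, 95.9]
wrist_force: [-0.8, 2.0, 10.7]
finger_gap: 0.003
finger_force: 5.1
```

```bash
python3 -m inch '[{"dp":[0,0,0.05],"yaw":0,"gripper":0},{"dp":[0,0,0.05],"yaw":0,"gripper":0}]';python3 -m inch '[{"dp":[0,0,0.05],"yaw":0,"gripper":0},{"dp":[0,0,0.05],"yaw":0,"gripper":0}]'
```

```text
clock: 18.3
ee_pos: [0.5339, -0.1437, 0.1432]
tool_rot: [179.9, 0.1, 95.9]
wrist_force: [-0.7, 0.2, 11.8]
finger_gap: 0.003
finger_force: 5.9
clock: 18.5
ee_pos: [0.534, -0.1437, 0.1429]
tool_rot: [179.9, 0.1, 95.9]
wrist_force: [-0.8, -0.3, 13.7]
finger_gap: 0.006
finger_force: 6.9
```

```bash
python3 -m inch '[{"dp":[0,0,-2],"yaw":0,"gripper":0},{"dp":[0,0,-6],"yaw":0,"gripper":0},{"dp":[0,0,-11],"yaw":0,"gripper":0},{"dp":[-4,0,-13],"yaw":0,"gripper":0},{"dp":[-8,0,-13],"yaw":0,"gripper":0},{"dp":[-12,0,-13],"yaw":0,"gripper":0},{"dp":[-15.7,0,-13],"yaw":0,"gripper":0},{"dp":[-15.7,0,-13],"yaw":0,"gripper":0}]'
cat > rl.py <<'E'
import sys
exec(open("look.py").read())
# cage frame coords (mm): along y, lateral x
th=np.radians(5.95);c=np.array([.5369-.0003,-.1806-.0003]);X=P[:,:2]-c
L=np.c_[X@[-np.sin(th),np.cos(th)],X@[np.cos(th),np.sin(th)],P[:,2]]*1000
for y0 in range(-96,96,8):
    r=L[(L[:,0]>=y0)&(L[:,0]<y0+8)&(abs(L[:,1])<9)&(L[:,2]>95)&(L[:,2]<230)]
    if len(r)>4:print(y0+4,len(r),np.percentile(r[:,2],[10,50,90]).round(1),np.median(r[abs(r[:,1])<4,2]).round(1))
E
python3 rl.py f1
```

```text
clock: 19.3
ee_pos: [0.5485, -0.3032, 0.27]
tool_rot: [-179.9, 0.0, 95.7]
wrist_force: [0.4, 0.8, -0.4]
finger_gap: 0.008
finger_force: 0.0
19.35 [ 0.5488 -0.3012  0.2702] [-1.799e+02 -3.000e-02  9.574e+01]
-92 390 [107.3 198.7 209.9] 185.4
-84 74 [101.4 103.7 135.9] 103.0
-76 69 [ 96.7 109.7 135. ] 103.0
-68 64 [121.6 122.5 123.3] 122.5
-60 63 [121.5 122.3 123.3] 122.3
-52 64 [121.  122.  122.8] 121.9
-44 69 [120.7 121.7 122.6] 121.7
-36 72 [120.1 121.1 121.9] 121.2
-28 63 [119.8 120.8 121.8] 120.8
-20 71 [119.8 120.6 121.6] 120.6
-12 66 [119.3 120.5 121.3] 120.6
-4 68 [119.2 119.9 121.1] 119.9
4 63 [119.  120.  120.9] 120.0
12 70 [118.3 119.5 120.6] 119.4
20 102 [118.5 125.5 131.1] 120.2
28 124 [129.5 130.7 131.7] 130.7
36 116 [128.8 130.  131. ] 130.1
44 75 [127.8 129.4 130.3] 129.4
52 70 [117.2 128.3 129.6] 128.4
60 68 [117.3 128.  129.3] 128.2
68 67 [117.2 127.3 128.8] 127.5
76 57 [103.5 118.6 127.5] 126.9
```

The board has tilted down at +y as expected, and lever p is at ≈0.1 rad. Now the −y lever, mirroring the same path.

```bash
python3 -m inch '[{"dp":[0,0,2],"yaw":0,"gripper":0},{"dp":[0,0,4.5],"yaw":0,"gripper":0},{"dp":[0,0,6.2],"yaw":0,"gripper":0},{"dp":[0,0,6.2],"yaw":0,"gripper":0}]'
python3 -m inch '[{"dp":[1.1,0,0],"yaw":0,"gripper":0},{"dp":[1.9,0,0],"yaw":0,"gripper":0},{"dp":[2.75,0,0],"yaw":0,"gripper":0},{"dp":[3.6,0,0.3],"yaw":0,"gripper":0},{"dp":[4.5,0,0.66],"yaw":0,"gripper":0},{"dp":[5.1,0,0.9],"yaw":0,"gripper":0},{"dp":[5.7,0,1.2],"yaw":0,"gripper":0},{"dp":[5.7,0,1.2],"yaw":0,"gripper":0}]'
```

```text
clock: 19.75
ee_pos: [0.5486, -0.2979, 0.2071]
tool_rot: [-179.8, -0.1, 95.9]
wrist_force: [-0.0, -1.0, 0.0]
finger_gap: 0.006
finger_force: 0.0
clock: 20.55
ee_pos: [0.5434, -0.2417, 0.1971]
tool_rot: [-180.0, -0.0, 95.9]
wrist_force: [0.3, -0.7, -0.2]
finger_gap: 0.002
finger_force: 0.0
```

```bash
python3 -m inch '[{"dp":[0.35,0,0.3],"yaw":0,"gripper":0},{"dp":[0.65,0,0.6],"yaw":0,"gripper":0},{"dp":[0.9,0,0.9],"yaw":0,"gripper":0},{"dp":[1.1,0,1.15],"yaw":0,"gripper":0},{"dp":[1.1,0,1.15],"yaw":0,"gripper":0}]';python3 -m inch '[{"dp":[0.1,0,0.2],"yaw":0,"gripper":0},{"dp":[0.15,0,0.4],"yaw":0,"gripper":0},{"dp":[0.15,0,0.4],"yaw":0,"gripper":0}]';python3 -m inch '[{"dp":[0.1,0,0.22],"yaw":0,"gripper":0},{"dp":[0.2,0,0.44],"yaw":0,"gripper":0},{"dp":[0.2,0,0.44],"yaw":0,"gripper":0}]'
```

```text
clock: 21.05
ee_pos: [0.5424, -0.2319, 0.186]
tool_rot: [180.0, 0.1, 95.9]
wrist_force: [0.3, -5.9, 2.5]
finger_gap: 0.008
finger_force: 2.4
clock: 21.35
ee_pos: [0.5424, -0.2303, 0.1825]
tool_rot: [179.9, 0.1, 95.9]
wrist_force: [0.3, -4.0, 6.6]
finger_gap: 0.006
finger_force: 3.5
clock: 21.65
ee_pos: [0.5422, -0.2281, 0.1781]
tool_rot: [179.9, 0.0, 95.9]
wrist_force: [-1.6, -2.9, 6.7]
finger_gap: 0.007
finger_force: 3.3
```

```bash
python3 -m inch '[{"dp":[0.12,0,0.25],"yaw":0,"gripper":0},{"dp":[0.25,0,0.5],"yaw":0,"gripper":0},{"dp":[0.35,0,0.8],"yaw":0,"gripper":0},{"dp":[0.35,0,0.8],"yaw":0,"gripper":0}]';python3 -m inch '[{"dp":[0.08,0,0.25],"yaw":0,"gripper":0},{"dp":[0.17,0,0.5],"yaw":0,"gripper":0},{"dp":[0.25,0,0.76],"yaw":0,"gripper":0},{"dp":[0.25,0,0.76],"yaw":0,"gripper":0}]';python3 -m inch '[{"dp":[0.06,0,0.25],"yaw":0,"gripper":0},{"dp":[0.12,0,0.5],"yaw":0,"gripper":0},{"dp":[0.2,0,0.8],"yaw":0,"gripper":0},{"dp":[0.2,0,0.8],"yaw":0,"gripper":0}]'
```

```text
clock: 22.05
ee_pos: [0.5418, -0.2245, 0.17]
tool_rot: [180.0, 0.0, 95.9]
wrist_force: [0.5, -1.9, 6.2]
finger_gap: 0.004
finger_force: 2.9
clock: 22.45
ee_pos: [0.5416, -0.2219, 0.1623]
tool_rot: [180.0, 0.0, 95.9]
wrist_force: [-0.1, -1.0, 6.4]
finger_gap: 0.001
finger_force: 2.8
clock: 22.85
ee_pos: [0.5414, -0.2203, 0.1543]
tool_rot: [180.0, 0.0, 95.9]
wrist_force: [0.5, -3.1, 3.3]
finger_gap: 0.006
finger_force: 2.0
```

```bash
python3 -m inch '[{"dp":[0.05,0,0.25],"yaw":0,"gripper":0},{"dp":[0.08,0,0.5],"yaw":0,"gripper":0},{"dp":[0.08,0,0.5],"yaw":0,"gripper":0}]';python3 -m inch '[{"dp":[0,0,0.15],"yaw":0,"gripper":0},{"dp":[0,0,0.3],"yaw":0,"gripper":0},{"dp":[0,0,0.3],"yaw":0,"gripper":0}]';python3 -m inch '[{"dp":[0,0,0.1],"yaw":0,"gripper":0},{"dp":[0,0,0.1],"yaw":0,"gripper":0}]'
```

```text
clock: 23.15
ee_pos: [0.5412, -0.2194, 0.1488]
tool_rot: [180.0, 0.0, 95.9]
wrist_force: [0.7, -3.0, 3.0]
finger_gap: 0.004
finger_force: 1.7
clock: 23.45
ee_pos: [0.5412, -0.2193, 0.146]
tool_rot: [180.0, -0.0, 95.9]
wrist_force: [0.7, -2.8, 3.8]
finger_gap: 0.004
finger_force: 2.0
clock: 23.65
ee_pos: [0.5411, -0.2193, 0.145]
tool_rot: [180.0, 0.0, 95.9]
wrist_force: [-0.6, -3.4, 4.5]
finger_gap: 0.006
finger_force: 2.4
```

```bash
python3 -m inch '[{"dp":[0,0,0.1],"yaw":0,"gripper":0},{"dp":[0,0,0.1],"yaw":0,"gripper":0}]';python3 -m inch '[{"dp":[0,0,0.07],"yaw":0,"gripper":0},{"dp":[0,0,0.07],"yaw":0,"gripper":0}]';python3 -m inch '[{"dp":[0,0,0.05],"yaw":0,"gripper":0},{"dp":[0,0,0.05],"yaw":0,"gripper":0}]'
```

```text
clock: 23.85
ee_pos: [0.5411, -0.2193, 0.144]
tool_rot: [180.0, -0.0, 95.9]
wrist_force: [-0.5, -3.2, 4.0]
finger_gap: 0.005
finger_force: 2.3
clock: 24.05
ee_pos: [0.5411, -0.2193, 0.1433]
tool_rot: [-180.0, -0.0, 95.9]
wrist_force: [-1.3, -3.7, 4.3]
finger_gap: 0.003
finger_force: 2.6
clock: 24.25
ee_pos: [0.5411, -0.2193, 0.1429]
tool_rot: [180.0, 0.0, 95.9]
wrist_force: [-0.4, -3.1, 5.8]
finger_gap: 0.005
finger_force: 2.7
```

```bash
python3 -m inch '[{"dp":[0,0,0.07],"yaw":0,"gripper":0},{"dp":[0,0,0.07],"yaw":0,"gripper":0}]';python3 -m inch '[{"dp":[0,0,0.06],"yaw":0,"gripper":0},{"dp":[0,0,0.06],"yaw":0,"gripper":0}]';python3 -m inch '[{"dp":[0,0,0.05],"yaw":0,"gripper":0},{"dp":[0,0,0.05],"yaw":0,"gripper":0}]'
```

```text
clock: 24.45
ee_pos: [0.5411, -0.2193, 0.1422]
tool_rot: [180.0, 0.0, 95.9]
wrist_force: [-1.4, -2.7, 5.3]
finger_gap: 0.006
finger_force: 2.7
clock: 24.65
ee_pos: [0.5412, -0.2193, 0.1417]
tool_rot: [180.0, 0.0, 95.9]
wrist_force: [-0.7, -4.4, 6.2]
finger_gap: 0.004
finger_force: 2.7
clock: 24.85
ee_pos: [0.5412, -0.2194, 0.1413]
tool_rot: [180.0, 0.0, 95.9]
wrist_force: [-0.2, -3.5, 7.9]
finger_gap: 0.003
finger_force: 3.5
```

```bash
python3 -m inch '[{"dp":[0,0,0.06],"yaw":0,"gripper":0},{"dp":[0,0,0.06],"yaw":0,"gripper":0}]';python3 -m inch '[{"dp":[0,0,0.06],"yaw":0,"gripper":0},{"dp":[0,0,0.06],"yaw":0,"gripper":0}]';python3 -m inch '[{"dp":[0,0,0.05],"yaw":0,"gripper":0},{"dp":[0,0,0.05],"yaw":0,"gripper":0}]'
```

```text
clock: 25.05
ee_pos: [0.5413, -0.2194, 0.141]
tool_rot: [180.0, 0.0, 95.9]
wrist_force: [-0.4, -2.2, 8.8]
finger_gap: 0.004
finger_force: 4.7
clock: 25.25
ee_pos: [0.5414, -0.2194, 0.1407]
tool_rot: [179.9, 0.0, 95.9]
wrist_force: [-1.7, -2.0, 12.4]
finger_gap: 0.008
finger_force: 6.0
clock: 25.45
ee_pos: [0.5414, -0.2194, 0.1405]
tool_rot: [179.9, 0.0, 95.9]
wrist_force: [-3.1, -1.5, 13.4]
finger_gap: 0.004
finger_force: 7.2
```

```bash
python3 -m inch '[{"dp":[0,0,0.05],"yaw":0,"gripper":0},{"dp":[0,0,0.05],"yaw":0,"gripper":0}]';python3 -m inch '[{"dp":[0,0,0.02],"yaw":0,"gripper":0},{"dp":[0,0,0.02],"yaw":0,"gripper":0}]'
```

```text
clock: 25.65
ee_pos: [0.5415, -0.2194, 0.1403]
tool_rot: [179.9, 0.0, 95.9]
wrist_force: [-3.1, -1.6, 16.2]
finger_gap: 0.004
finger_force: 8.2
clock: 25.85
ee_pos: [0.5415, -0.2194, 0.1402]
tool_rot: [179.9, 0.1, 95.9]
wrist_force: [-4.0, -0.8, 16.6]
finger_gap: 0.005
finger_force: 8.9
```

```bash
python3 -m inch '[{"dp":[0,0,-2],"yaw":0,"gripper":0},{"dp":[0,0,-6],"yaw":0,"gripper":0},{"dp":[0,0,-10],"yaw":0,"gripper":0},{"dp":[-4,0,-13],"yaw":0,"gripper":0},{"dp":[-8,0,-13],"yaw":0,"gripper":0},{"dp":[-8,0,-13],"yaw":0,"gripper":0}]'; python3 rl.py g1
```

```text
clock: 26.45
ee_pos: [0.549, -0.3019, 0.2679]
tool_rot: [-180.0, -0.0, 95.7]
wrist_force: [-0.3, -0.2, -0.7]
finger_gap: 0.004
finger_force: 0.0
26.5 [ 0.5489 -0.3     0.2673] [-1.7992e+02 -1.1000e-01  9.5790e+01]
-92 90 [123.8 124.8 127. ] 124.6
-84 93 [124.3 125.5 127.1] 125.2
-76 90 [116.4 125.2 126.4] 125.1
-68 63 [117.3 125.7 126.4] 125.7
-60 73 [114.8 125.7 126.7] 126.0
-52 70 [114.6 126.3 127.4] 126.5
-44 76 [114.4 126.7 128. ] 127.0
-36 120 [126.2 127.2 128.2] 127.4
-28 110 [126.4 127.7 129. ] 127.9
-20 99 [125.7 127.8 128.8] 127.8
-12 72 [114.3 115.1 115.9] 115.0
-4 71 [114.  114.9 115.7] 114.9
4 79 [114.1 114.8 115.9] 115.0
12 70 [113.8 115.  116.1] 114.9
20 136 [114.7 129.9 133. ] 116.5
28 118 [130.7 131.9 133. ] 132.0
36 123 [130.1 131.3 132.2] 131.6
44 75 [129.  130.5 131.4] 130.6
52 69 [115.  129.5 130.7] 129.6
60 67 [114.8 128.6 129.8] 128.8
68 69 [115.1 127.8 129.3] 128.0
76 68 [103.2 125.2 128.2] 127.5
```

The board is level (rail top 115 mm), lever n is at ≈0.055 and p at ≈0.10. Now the second press on p.

```bash
python3 -m inch '[{"dp":[4,0,0],"yaw":0,"gripper":0},{"dp":[8,0,0],"yaw":0,"gripper":0},{"dp":[12,0,0],"yaw":0,"gripper":0},{"dp":[15.6,0,2],"yaw":0,"gripper":0},{"dp":[15.6,0,5],"yaw":0,"gripper":0},{"dp":[15.6,0,8],"yaw":0,"gripper":0},{"dp":[15.6,0,10.5],"yaw":0,"gripper":0},{"dp":[15.6,0,11.3],"yaw":0,"gripper":0}]';python3 -m inch '[{"dp":[0,0,0.2],"yaw":0,"gripper":0},{"dp":[0,0,0.4],"yaw":0,"gripper":0},{"dp":[0,0,0.4],"yaw":0,"gripper":0}]'
```

```text
clock: 27.3
ee_pos: [0.5319, -0.1421, 0.1527]
tool_rot: [-179.7, -0.2, 96.0]
wrist_force: [-0.1, -0.4, 0.9]
finger_gap: 0.001
finger_force: 0.0
clock: 27.6
ee_pos: [0.5336, -0.1437, 0.1525]
tool_rot: [179.9, 0.0, 95.9]
wrist_force: [0.2, -0.0, -0.8]
finger_gap: 0.008
finger_force: 0.0
```

```bash
python3 -m inch '[{"dp":[0,0,0.2],"yaw":0,"gripper":0},{"dp":[0,0,0.4],"yaw":0,"gripper":0},{"dp":[0,0,0.5],"yaw":0,"gripper":0},{"dp":[0,0,0.5],"yaw":0,"gripper":0}]';python3 -m inch '[{"dp":[0,0,0.15],"yaw":0,"gripper":0},{"dp":[0,0,0.3],"yaw":0,"gripper":0},{"dp":[0,0,0.3],"yaw":0,"gripper":0}]'
```

```text
clock: 28.0
ee_pos: [0.5335, -0.1439, 0.1469]
tool_rot: [180.0, 0.0, 95.9]
wrist_force: [0.3, -1.3, 2.8]
finger_gap: 0.005
finger_force: 1.2
clock: 28.3
ee_pos: [0.5335, -0.144, 0.1438]
tool_rot: [180.0, 0.0, 95.9]
wrist_force: [1.1, -2.9, 4.1]
finger_gap: 0.003
finger_force: 1.8
```

```bash
python3 -m inch '[{"dp":[0,0,0.1],"yaw":0,"gripper":0},{"dp":[0,0,0.1],"yaw":0,"gripper":0}]';python3 -m inch '[{"dp":[0,0,0.07],"yaw":0,"gripper":0},{"dp":[0,0,0.07],"yaw":0,"gripper":0}]'
```

```text
clock: 28.5
ee_pos: [0.5335, -0.144, 0.1428]
tool_rot: [180.0, 0.0, 95.9]
wrist_force: [1.2, -3.7, 3.9]
finger_gap: 0.006
finger_force: 2.1
clock: 28.7
ee_pos: [0.5335, -0.144, 0.1421]
tool_rot: [180.0, 0.0, 95.9]
wrist_force: [0.7, -3.9, 4.1]
finger_gap: 0.007
finger_force: 2.4
```

```bash
python3 -m inch '[{"dp":[0,0,0.07],"yaw":0,"gripper":0},{"dp":[0,0,0.07],"yaw":0,"gripper":0}]';python3 -m inch '[{"dp":[0,0,0.07],"yaw":0,"gripper":0},{"dp":[0,0,0.07],"yaw":0,"gripper":0}]';python3 -m inch '[{"dp":[0,0,0.06],"yaw":0,"gripper":0},{"dp":[0,0,0.06],"yaw":0,"gripper":0}]'
```

```text
clock: 28.9
ee_pos: [0.5336, -0.144, 0.1415]
tool_rot: [180.0, 0.0, 95.9]
wrist_force: [0.6, -4.5, 5.5]
finger_gap: 0.005
finger_force: 2.5
clock: 29.1
ee_pos: [0.5336, -0.144, 0.141]
tool_rot: [179.9, 0.0, 95.9]
wrist_force: [0.8, -3.1, 7.2]
finger_gap: 0.008
finger_force: 3.4
clock: 29.3
ee_pos: [0.5337, -0.144, 0.1407]
tool_rot: [179.9, 0.1, 95.9]
wrist_force: [-0.3, -3.2, 10.4]
finger_gap: 0.004
finger_force: 4.9
```

```bash
python3 -m inch '[{"dp":[0,0,0.06],"yaw":0,"gripper":0},{"dp":[0,0,0.06],"yaw":0,"gripper":0}]';python3 -m inch '[{"dp":[0,0,0.06],"yaw":0,"gripper":0},{"dp":[0,0,0.06],"yaw":0,"gripper":0}]'
```

```text
clock: 29.5
ee_pos: [0.5338, -0.144, 0.1404]
tool_rot: [179.9, 0.1, 95.9]
wrist_force: [-1.6, -2.2, 12.4]
finger_gap: 0.004
finger_force: 6.3
clock: 29.7
ee_pos: [0.5339, -0.144, 0.1401]
tool_rot: [179.9, 0.1, 95.9]
wrist_force: [-1.5, -2.7, 14.7]
finger_gap: 0.002
finger_force: 7.7
```

```bash
python3 -m inch '[{"dp":[0,0,0.04],"yaw":0,"gripper":0},{"dp":[0,0,0.04],"yaw":0,"gripper":0},{"dp":[0,0,0.04],"yaw":0,"gripper":0}]';python3 -m inch '[{"dp":[0,0,-2],"yaw":0,"gripper":0},{"dp":[0,0,-6],"yaw":0,"gripper":0},{"dp":[0,0,-11],"yaw":0,"gripper":0},{"dp":[-4,0,-13],"yaw":0,"gripper":0},{"dp":[-8,0,-13],"yaw":0,"gripper":0},{"dp":[-12,0,-13],"yaw":0,"gripper":0},{"dp":[-15.7,0,-13],"yaw":0,"gripper":0},{"dp":[-15.7,0,-13],"yaw":0,"gripper":0}]';python3 -m inch '[{"dp":[0,0,0],"yaw":0,"gripper":0},{"dp":[0,0,0],"yaw":0,"gripper":0}]'; python3 rl.py h1; cat >> rl.py <<'E'
E
python3 - <<'E'
# lever slopes
import numpy as np
A=np.load("pics/P_h1.npy")[:,:3];th=np.radians(5.95);X=A[:,:2]-[.5366,-.1809]
L=np.c_[X@[-np.sin(th),np.cos(th)],X@[np.cos(th),np.sin(th)],A[:,2]]*1000
for a,b in((22,78),(-78,-22)):
    m=L[(L[:,0]>a)&(L[:,0]<b)&(abs(L[:,1])<3)&(L[:,2]>119)&(L[:,2]<140)];print(len(m),np.polyfit(m[:,0],m[:,2],1))
m=L[(abs(L[:,0])<16)&(abs(L[:,1])<4)&(L[:,2]>105)&(L[:,2]<119)];print(np.polyfit(m[:,0],m[:,2],1))
E
```

```text
clock: 30.0
ee_pos: [0.5339, -0.144, 0.14]
tool_rot: [179.9, 0.1, 95.9]
wrist_force: [-3.0, -1.8, 17.6]
finger_gap: 0.003
finger_force: 8.8
clock: 30.8
ee_pos: [0.5488, -0.3032, 0.2666]
tool_rot: [-179.9, -0.1, 95.7]
wrist_force: [-0.5, 0.6, 0.7]
finger_gap: 0.005
finger_force: 0.0
clock: 31.0
ee_pos: [0.5495, -0.2988, 0.2681]
tool_rot: [-180.0, -0.0, 95.9]
wrist_force: [-0.2, -0.2, -0.1]
finger_gap: 0.008
finger_force: 0.0
31.05 [ 0.5496 -0.2987  0.2683] [-1.7999e+02 -3.0000e-02  9.5970e+01]
-92 90 [124.7 125.8 127.7] 125.7
-84 96 [125.  126.4 128. ] 126.2
-76 84 [115.  126.5 127.5] 126.7
-68 64 [114.5 126.5 127.9] 126.7
-60 72 [115.3 127.3 128.6] 127.4
-52 69 [114.8 127.9 128.8] 127.9
-44 87 [121.9 128.5 129.5] 128.5
-36 120 [128.1 129.  130.1] 129.1
-28 118 [128.7 129.5 130.6] 129.7
-20 73 [115.4 128.7 130.4] 128.7
-12 71 [114.5 115.4 116.3] 115.4
-4 63 [114.8 115.6 116.7] 115.7
4 72 [114.6 115.6 116.3] 115.5
12 63 [114.6 115.5 116.6] 115.5
20 130 [115.6 126.6 128.1] 126.5
28 117 [125.9 126.8 127.9] 127.0
36 112 [125.6 126.7 127.5] 126.8
44 65 [116.1 126.2 127.2] 126.4
52 60 [116.5 126.2 127.2] 126.3
60 67 [116.6 125.6 126.7] 125.9
68 69 [115.6 125.5 126.4] 125.6
76 81 [105.5 125.  126.3] 125.6
276 [-3.05855008e-02  1.27859878e+02]
300 [6.38882392e-02 1.31385236e+02]
[-6.66539053e-04  1.15502896e+02]
```

Board is home and level. Lever p is ≈0.03 but n is ≈0.064, so I'll press n once more for margin.

```bash
python3 -m inch '[{"dp":[4,0,0],"yaw":0,"gripper":0},{"dp":[8,0,2],"yaw":0,"gripper":0},{"dp":[8,0,5],"yaw":0,"gripper":0},{"dp":[8,0,8],"yaw":0,"gripper":0},{"dp":[8,0,10],"yaw":0,"gripper":0},{"dp":[8,0,11.5],"yaw":0,"gripper":0},{"dp":[8,0,11.5],"yaw":0,"gripper":0},{"dp":[8,0,11.5],"yaw":0,"gripper":0}]';python3 -m inch '[{"dp":[0,0,0.2],"yaw":0,"gripper":0},{"dp":[0,0,0.4],"yaw":0,"gripper":0},{"dp":[0,0,0.6],"yaw":0,"gripper":0},{"dp":[0,0,0.8],"yaw":0,"gripper":0},{"dp":[0,0,0.8],"yaw":0,"gripper":0}]'
```

```text
clock: 31.85
ee_pos: [0.5415, -0.2197, 0.1541]
tool_rot: [180.0, 0.0, 95.9]
wrist_force: [0.4, -0.8, 0.6]
finger_gap: 0.006
finger_force: 0.0
clock: 32.35
ee_pos: [0.5412, -0.2203, 0.1452]
tool_rot: [180.0, -0.0, 95.9]
wrist_force: [0.8, 0.2, 0.7]
finger_gap: 0.009
finger_force: 0.1
```

```bash
python3 -m inch '[{"dp":[0,0,0.1],"yaw":0,"gripper":0},{"dp":[0,0,0.2],"yaw":0,"gripper":0},{"dp":[0,0,0.2],"yaw":0,"gripper":0}]';python3 -m inch '[{"dp":[0,0,0.1],"yaw":0,"gripper":0},{"dp":[0,0,0.1],"yaw":0,"gripper":0}]';python3 -m inch '[{"dp":[0,0,0.07],"yaw":0,"gripper":0},{"dp":[0,0,0.07],"yaw":0,"gripper":0}]'
```

```text
clock: 32.65
ee_pos: [0.5413, -0.2202, 0.1434]
tool_rot: [180.0, -0.0, 95.9]
wrist_force: [-0.1, 0.7, 2.5]
finger_gap: 0.003
finger_force: 1.2
clock: 32.85
ee_pos: [0.5413, -0.2202, 0.1424]
tool_rot: [180.0, -0.0, 95.9]
wrist_force: [-0.4, 1.8, 3.1]
finger_gap: 0.005
finger_force: 1.7
clock: 33.05
ee_pos: [0.5413, -0.2202, 0.1417]
tool_rot: [180.0, -0.0, 95.9]
wrist_force: [0.1, 2.9, 4.8]
finger_gap: 0.003
finger_force: 2.1
```

```bash
python3 -m inch '[{"dp":[0,0,0.08],"yaw":0,"gripper":0},{"dp":[0,0,0.08],"yaw":0,"gripper":0}]';python3 -m inch '[{"dp":[0,0,0.08],"yaw":0,"gripper":0},{"dp":[0,0,0.08],"yaw":0,"gripper":0}]';python3 -m inch '[{"dp":[0,0,0.06],"yaw":0,"gripper":0},{"dp":[0,0,0.06],"yaw":0,"gripper":0}]'
```

```text
clock: 33.25
ee_pos: [0.5413, -0.2202, 0.141]
tool_rot: [180.0, -0.0, 95.9]
wrist_force: [-1.9, 2.6, 6.2]
finger_gap: 0.005
finger_force: 2.9
clock: 33.45
ee_pos: [0.5414, -0.2202, 0.1406]
tool_rot: [180.0, 0.0, 95.9]
wrist_force: [-1.8, 4.6, 8.9]
finger_gap: 0.004
finger_force: 4.7
clock: 33.65
ee_pos: [0.5415, -0.2202, 0.1404]
tool_rot: [179.9, 0.0, 95.9]
wrist_force: [-2.0, 4.5, 11.8]
finger_gap: 0.004
finger_force: 6.1
```

```bash
python3 -m inch '[{"dp":[0,0,0.07],"yaw":0,"gripper":0},{"dp":[0,0,0.07],"yaw":0,"gripper":0}]';python3 -m inch '[{"dp":[0,0,0.05],"yaw":0,"gripper":0},{"dp":[0,0,0.05],"yaw":0,"gripper":0},{"dp":[0,0,0.05],"yaw":0,"gripper":0}]'
```

```text
clock: 33.85
ee_pos: [0.5416, -0.2203, 0.14]
tool_rot: [179.9, 0.0, 95.9]
wrist_force: [-2.5, 5.2, 14.5]
finger_gap: 0.003
finger_force: 7.5
clock: 34.15
ee_pos: [0.5417, -0.2203, 0.1398]
tool_rot: [179.9, 0.0, 95.9]
wrist_force: [-4.0, 5.9, 17.1]
finger_gap: 0.008
finger_force: 8.7
```

```bash
python3 -m inch '[{"dp":[0,0,-2],"yaw":0,"gripper":0},{"dp":[0,0,-6],"yaw":0,"gripper":0},{"dp":[0,0,-10],"yaw":0,"gripper":0},{"dp":[-4,0,-13],"yaw":0,"gripper":0},{"dp":[-8,0,-13],"yaw":0,"gripper":0},{"dp":[-8,0,-13],"yaw":0,"gripper":0},{"dp":[-8,0,-13],"yaw":0,"gripper":0},{"dp":[-8,0,-13],"yaw":0,"gripper":0}]'
python3 rl.py k1 | head -1; python3 - <<'E'
import numpy as np
A=np.load("pics/P_k1.npy")[:,:3];th=np.radians(5.95);X=A[:,:2]-[.5366,-.1809]
L=np.c_[X@[-np.sin(th),np.cos(th)],X@[np.cos(th),np.sin(th)],A[:,2]]*1000
for a,b in((22,78),(-78,-22)):
    m=L[(L[:,0]>a)&(L[:,0]<b)&(abs(L[:,1])<3)&(L[:,2]>119)&(L[:,2]<140)];print(len(m),np.polyfit(m[:,0],m[:,2],1))
m=L[(abs(L[:,0])<16)&(abs(L[:,1])<4)&(L[:,2]>105)&(L[:,2]<119)];print(np.polyfit(m[:,0],m[:,2],1))
for a,b in((107,130),(-130,-107)):
    m=L[(L[:,0]>a)&(L[:,0]<b)&(abs(L[:,1])<11)&(L[:,2]>126)&(L[:,2]<140)];print("lip",len(m),np.median(m[:,2]) if len(m) else 0)
E
```

```text
clock: 34.95
ee_pos: [0.5494, -0.2992, 0.2676]
tool_rot: [-180.0, -0.0, 95.9]
wrist_force: [0.4, -1.1, -0.8]
finger_gap: 0.001
finger_force: 0.0
35.0 [ 0.5495 -0.299   0.2679] [-1.7997e+02 -2.0000e-02  9.5950e+01]
298 [-4.35000300e-02  1.29165191e+02]
311 [2.83976567e-02 1.27449714e+02]
[9.23753238e-03 1.15366155e+02]
lip 0 0
lip 474 132.39917970591767
```

View pics/k1.png

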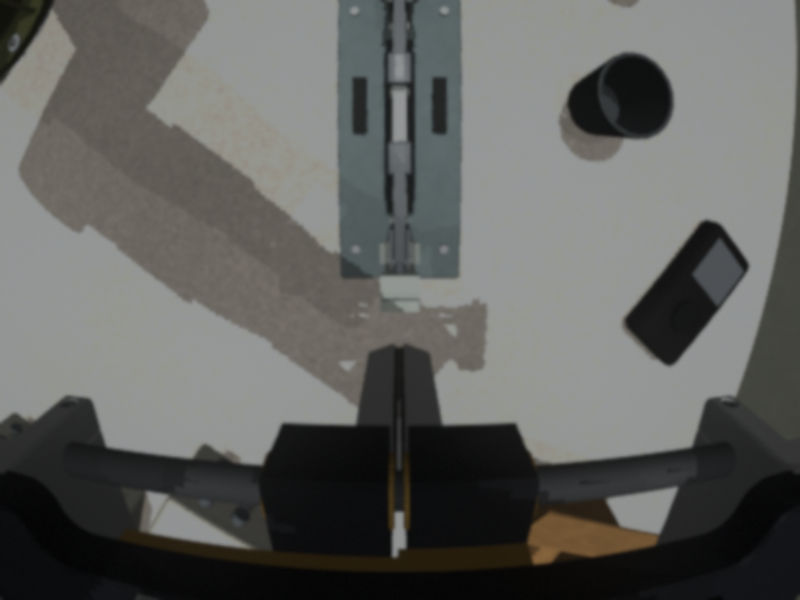

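The picture shows both levers lying flat along the rail (pads at (400,68) and (400,157)), with the gripper clear. With the depth bias taken off, the rail is at 114 mm, which is home. Handing in.

```bash
python3 -c "
from cell import manip
print(manip.hand_in())"
```

```text
the job is handed in; nothing more can be done
None
```

I set the board in the cage and drew it home with its levers: by my last depth measurement it sits level at home, with lever_p at about 0.04 rad and lever_n at about 0.03 rad. Each lever's last press was about 17.5–19 N at the wrist, the job was handed in at about 35 s, and no verdict came back.

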